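# Open the pressure cooker and park its lid on the sloped lid rest

## Task

Open the pressure cooker: turn its lid anticlockwise (seen from above) until the lid's bar handle lines up with the pot's two side grips, then lift the lid straight off. Park the lid on the wire lid rest, handle side up, lying flat on the two sloping rails with its lower edge just behind the two upturned hooks, and let go without dropping it. Leave the other things around the cooker where they stand.

Things in the scene. Friction and masses are not known exactly. Their poses are not given: they have to be found in the camera images.
- pot: fixed steel pressure-cooker pot on the grate, 144 mm across, rim 105 mm above its origin; origin at the centre of its underside, z up. Two black side grips along its +y and -y reach 110 mm from the axis, 84 mm up. Three lugs outside the rim hold the lid's tabs down until it is turned free.
- lid: loose round steel lid, 172 mm across, 0.4 kg; origin at its centre in the plane of its lower edge (91 mm above the pot's origin while on it), z up out of its top (22 mm up). Starts locked, yaw 52 to 64 deg less than the pot's; turns anticlockwise (yaw grows) to a stop 8 deg past the pot's yaw; within 20 deg of the pot's yaw its tabs are clear and it lifts off.
- lid_bar (a point): centre of the lid's black bar handle, where to grip it: 46 mm above the lid's origin, same axes. The bar is 18 mm wide (x), 96 mm long (y), 16 mm high, on two legs 22 mm over the lid's top. A steel valve, 37 mm above the lid's origin, stands on the top at y = +67 mm.
- rest: fixed steel wire lid rest, 165 mm deep, 88 mm wide; origin at the centre of its footprint on the surface, z up. Two round rails, 8 mm thick, at y = +40 and -40 mm, rise towards +x at 30 degrees, their top crossbar 136 mm up. At the low (-x, robot) end of each rail a hook stands 24 mm up, square to the slope.
- rest_seat (a point): point on the plane of the rails' upper edges where the lid's origin lies when the lid touches both hooks; 92 mm above the rest's origin. x runs up the slope, y to the left along the level, z square to the slope (leaning 30 degrees towards the robot side). The hooks stand at x = -80 mm, y = +-40 mm.
- pepper: loose wooden pepper mill, 58 mm across, 170 mm tall, behind the rest; origin at the centre of its underside
- mug: loose striped tea mug, 90 mm across without its handle, 88 mm tall, on the worktop at the front right; origin at the centre of its underside
- spice: loose spice jar with a screw cap, 44 mm across, 105 mm tall, right of the pot; origin at the centre of its underside
- peeler: loose swivel peeler, 201 mm long, 18 mm high, lying in front of the rest; origin at its middle on the surface

How it is judged:
By the outcome, as a careful person would: the job done as asked, in the order asked, and still so for the second after the job is handed in, with the robot touching nothing.
It also fails if it takes over 45 s, if anything falls off the work surface, if the arm or the gripper's body presses on something with over 40 N, if the wrist force passes 120 N, or if a joint passes its speed limit or range.

## Robot

A 6-joint arm with a two-finger parallel gripper is mounted at the origin on a cart in front of the work surface, level with it; the furniture and walls round the work are solid. World frame = base frame: x ahead of the robot, y to its left, z up, the work surface at z = 0. Lengths are in m, angles in rad, forces in N, time in s.
With the tool pointing down it reaches from about 0.225 to 0.875 m from the base axis. Payload 3.4 kg.
Tool frame: the origin (TCP) lies between the finger pads; the fingertips stand manip.finger_overhang ahead of it and the grasp point (between the pads) lies 6 mm ahead of it (manip.finger_overhang is the distance from the TCP to the fingertips, in m); z points along the fingers, y is the direction in which the jaws open and shut (so a half turn about z gives the same grasp; the last joint's range is limited). The gripper opens to 85 mm and grips with 20 to 120 N. Pads are 22 mm wide; open, the fingers measure 114 mm over their backs; the gripper's body (76 mm by 85 mm) begins 54 mm behind the grasp point. The pads swing forward as they close: fully open they stand 13 mm farther back than shut.
Start: joints at [-0.121, 0.276, 1.505, -0, 1.361, -0.121], TCP at [0.575, -0, 0.256] pointing down, gripper open.
Joint ranges: [-2.89, 2.89], [-0.75, 2.08], [0.22, 2.7], [-1.18, 4.32], [0.11, 2.71], [-2.7, 2.7]. Speed limits (rad/s): [2.57, 2.57, 3.14, 3.14, 3.14, 3.14].

## Interface

Orientations are given as a unit quaternion [w, x, y, z].
In Python, from rig import telemetry, eyes, manip gives the robot as it stands.
- The arm moves only by the tool carry_out, never from a script. Its argument "plan" is one flat list of numbers, 7 for each row, row after row: the turn, a rotation vector about the tool's x, y, z in rad, then the shift along the tool's x, y, z in cm, then the opening, from -1 (shut) to 1 (fully open). In form: [wx, wy, wz, x, y, z, jaw, wx, wy, wz, x, y, z, jaw, ...]. A call has 1 to 10 rows; each row shifts and turns the pose as measured when the row begins, along the tool's axes as they then stand; what a row does not reach is not made up. A row lasts 1/8 s, in which the tool goes at most 62.5 mm and 10.7 degrees, less where a joint would pass 70% of its speed; a pose out of reach is approached as far as the arm can. A call is refused whole if a number of a shift passes 6.25 or a number of a turn 0.188, either way. A call with a gripper value outside its range is refused whole. The fingers move at their own pace and stop on an object; "force" is the grip in N (left out, the last holds). Time passes only in rows, so rows that do not move let the fingers close. It gives the time, the measured TCP pose, the force and the opening at its end, in the units of the state.
- telemetry.get_state(): the state, without advancing time (a new reading comes with each control period).
- eyes.get_image(name): name is "scene" or "side" or "wrist"; returns a dict with "frame" (420x560x3 uint8, red, green, blue), "mtx" (3x3 intrinsics, pixels), "world_from_camera" (4x4, takes a point from camera to world coordinates); the wrist camera has in their place "hand_eye" (4x4, takes a point from camera to tool coordinates, whose origin is the TCP and whose axes are the flange's). Camera axes: x right, y up, looking along -z (the intrinsics and any distortion apply to the point x, -y, -z); pixel columns grow to the right and rows downward; lengths in m; the calibration is good to about 2 mm. A picture is of the moment at which its call begins: read the wrist's pose just before it. There is no depth.
- manip.sign_off(): hands the job in, once; it reports no verdict.
The state is a dict: "clock": time; "qpos": joint angles; "qd": joint speeds; "effort": joint torques, N m; "position": TCP position; "ee_rot": TCP orientation; "contact_force": force on the tool from outside, world axes, zero at the start; "moment": the same for the moment, N m; "width": finger opening in m.
Only numpy, scipy, OpenCV 4.12 (cv2) and the standard library are available. Lean on these libraries where they do the work, as an engineer would, in place of code of your own. Each camera call takes 0.05 s, during which the arm holds its last target.

## Working session

There is one attempt and no reset: what is moved stays moved. The work goes in short steps, Python scripts to look and compute and a tool call to move; the robot and the scene stay as the last step left them, time stands still between calls to the robot, and variables do not carry over. Pictures are saved under pics/ and viewed, and the job is handed in when it is done.

Besides the shell and the picture viewer there is one more tool, called after "Emit:" as name(argument=value, ...), one argument or row to a line, values as JSON. carry_out: Moves the arm, as the interface text tells. Its arguments: {"type":"object","properties":{"plan":{"type":"array","items":{"type":"number"}},"force":{"type":"number"}},"required":["plan"]}

```bash
ls -la && mkdir -p pics
python3 - <<'E'
from rig import telemetry, eyes, manip
import cv2, numpy as np
s=telemetry.get_state(); print(s); print(manip.finger_overhang)
for n in ["scene","side","wrist"]:
    d=eyes.get_image(n)
    cv2.imwrite(f"pics/{n}0.png", d["frame"][:,:,::-1])
    print(n,{k:(v.round(4).tolist() if hasattr(v,'round') else v) for k,v in d.items() if k!="frame"})
E
```

```text
total 12
drwxr-xr-x  3 agent agent 4096 Dec  5 18:56 .
drwxr-xr-x 23 root  root  4096 Dec  5 18:56 ..
drwxr-xr-x  2 agent agent 4096 Dec  5 18:56 pics
{'clock': 0.0, 'qpos': array([-1.21002148e-01,  2.76579728e-01,  1.50613003e+00,  1.44242846e-05,
        1.36069869e+00, -1.20967394e-01]), 'qd': array([ 7.21020543e-04, -4.62221523e-05, -7.22060040e-04, -1.59467264e-04,
        6.95811492e-04, -1.30991494e-03]), 'effort': array([ 6.20495921e-04, -4.16768074e+01, -2.45808578e+01, -1.52056768e-04,
        1.11346930e-02,  1.69860516e-05]), 'position': array([5.74517559e-01, 5.68632598e-05, 2.55449615e-01]), 'ee_rot': array([-7.19116657e-04,  7.07119845e-01,  7.07093134e-01, -5.54255224e-04]), 'contact_force': array([-0.05519419, -0.02195359,  0.39084275]), 'moment': array([ 0.03242243, -0.02470541,  0.00288201]), 'width': 0.08537428368954783}
0.025
scene {'mtx': [[478.152, 0.0, 282.3325], [0.0, 478.152, 216.402], [0.0, 0.0, 1.0]], 'world_from_camera': [[-0.989, 0.0797, -0.1246, 0.403], [-0.1478, -0.5691, 0.8089, 0.8817], [-0.0064, 0.8184, 0.5747, 0.778], [0.0, 0.0, 0.0, 1.0]]}
side {'mtx': [[443.0377, 0.0, 283.0014], [0.0, 443.0377, 210.8728], [0.0, 0.0, 1.0]], 'world_from_camera': [[-0.8846, 0.2843, -0.3696, 0.2189], [-0.4662, -0.5195, 0.7161, 0.6581], [0.0116, 0.8058, 0.5921, 0.7084], [0.0, 0.0, 0.0, 1.0]]}
wrist {'mtx': [[321.7253, 0.0, 279.8824], [0.0, 321.7253, 209.8778], [0.0, 0.0, 1.0]], 'hand_eye': [[-0.001, 0.9621, 0.2727, 0.0702], [1.0, 0.0011, 0.0001, -0.0011], [-0.0002, 0.2727, -0.9621, -0.1178], [0.0, 0.0, 0.0, 1.0]]}
```

View pics/scene0.png

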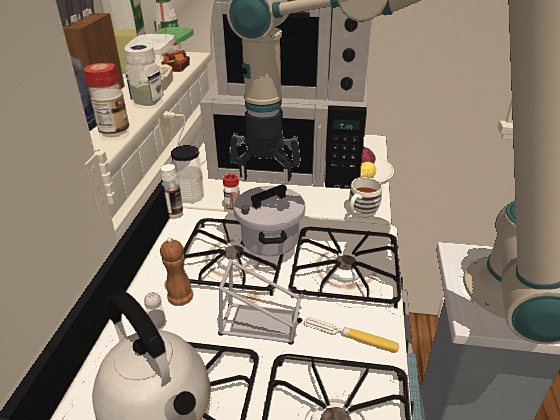

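View pics/side0.png

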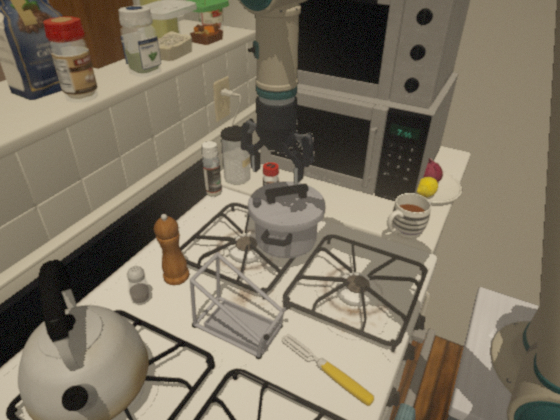

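View pics/wrist0.png

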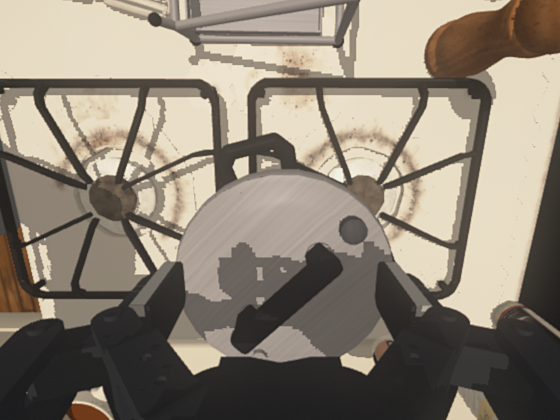

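```bash
cat > h.py <<'E'
import numpy as np, cv2
from scipy.spatial.transform import Rotation as R
from rig import telemetry, eyes, manip
def q2R(q): return R.from_quat([q[1],q[2],q[3],q[0]]).as_matrix()
def T(Rm,p):
    M=np.eye(4);M[:3,:3]=Rm;M[:3,3]=p;return M
def tcp(s=None):
    s=s or telemetry.get_state(); return T(q2R(s["ee_rot"]),s["position"])
def grab(name,tag):
    s=telemetry.get_state(); d=eyes.get_image(name)
    M=d["world_from_camera"] if name!="wrist" else tcp(s)@d["hand_eye"]
    cv2.imwrite(f"pics/{tag}.png",d["frame"][:,:,::-1]); np.savez(f"pics/{tag}.npz",K=d["mtx"],M=M)
def load(tag):
    z=np.load(f"pics/{tag}.npz"); return z["K"],z["M"]
def proj(cam,P):
    K,M=cam; P=np.atleast_2d(P); c=(P-M[:3,3])@M[:3,:3]; c=c*[1,-1,-1]
    u=c@K.T; return u[:,:2]/u[:,2:]
def ray(cam,uv):
    K,M=cam; d=np.linalg.inv(K)@[uv[0],uv[1],1.]; d=d*[1,-1,-1]; return M[:3,3],M[:3,:3]@d
def onz(cam,uv,z):
    o,d=ray(cam,uv); return o+d*(z-o[2])/d[2]
def tri(obs):
    A=np.zeros((3,3));b=np.zeros(3)
    for cam,uv in obs:
        o,d=ray(cam,uv); d=d/np.linalg.norm(d); P=np.eye(3)-np.outer(d,d); A+=P;b+=P@o
    p=np.linalg.solve(A,b); return p,[np.linalg.norm(proj(c,p)[0]-uv) for c,uv in obs]
def crop(tag,x0,y0,x1,y1,f,out):
    im=cv2.imread(f"pics/{tag}.png")[y0:y1,x0:x1]; im=cv2.resize(im,None,fx=f,fy=f,interpolation=cv2.INTER_CUBIC)
    for x in range((x0+9)//10*10,x1,10):
        if x%20==0:
            cv2.line(im,((x-x0)*f,0),((x-x0)*f,6),(0,0,255),1); cv2.putText(im,str(x),((x-x0)*f+2,12),0,0.4,(0,0,255),1)
    for y in range((y0+9)//10*10,y1,10):
        if y%20==0:
            cv2.line(im,(0,(y-y0)*f),(6,(y-y0)*f),(0,0,255),1); cv2.putText(im,str(y),(8,(y-y0)*f+4),0,0.4,(0,0,255),1)
    cv2.imwrite(f"pics/{out}.png",im)
E
python3 - <<'E'
from h import *
for n in ["scene","side","wrist"]: grab(n,n+"1")
crop("scene1",210,170,320,265,7,"c_s_pot")
crop("scene1",205,250,315,350,7,"c_s_rest")
crop("side1",230,170,340,265,7,"c_d_pot")
crop("side1",180,240,300,360,6,"c_d_rest")
E
```

```text
(no output)
```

View pics/c_s_pot.png

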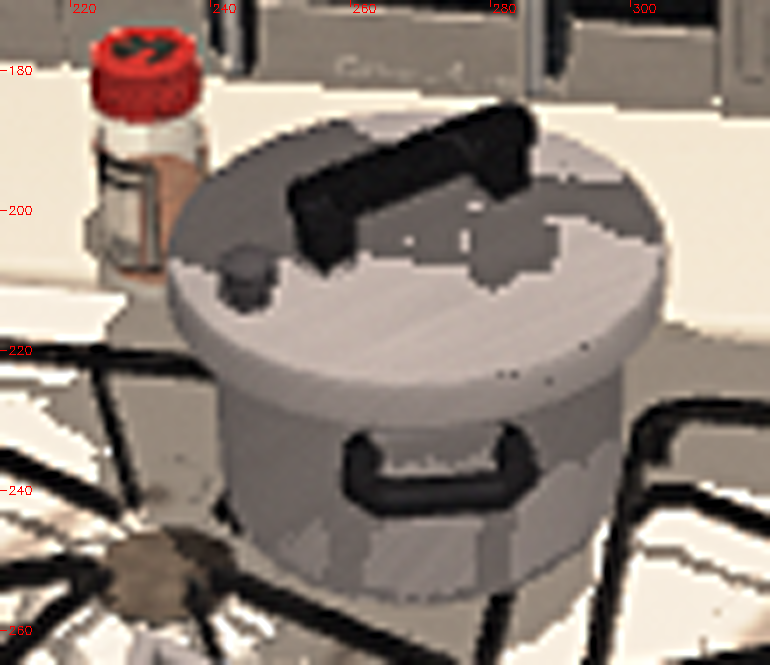

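View pics/c_s_rest.png

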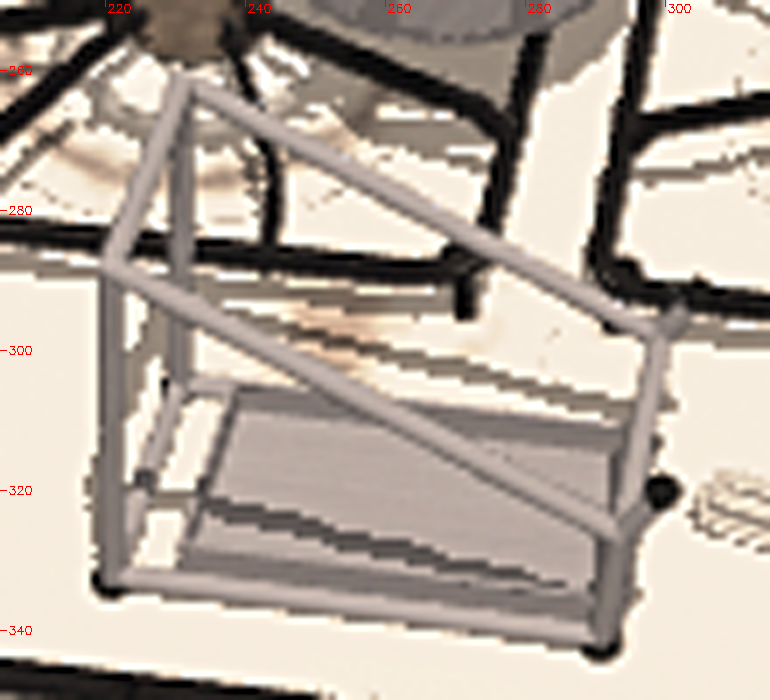

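View pics/c_d_rest.png

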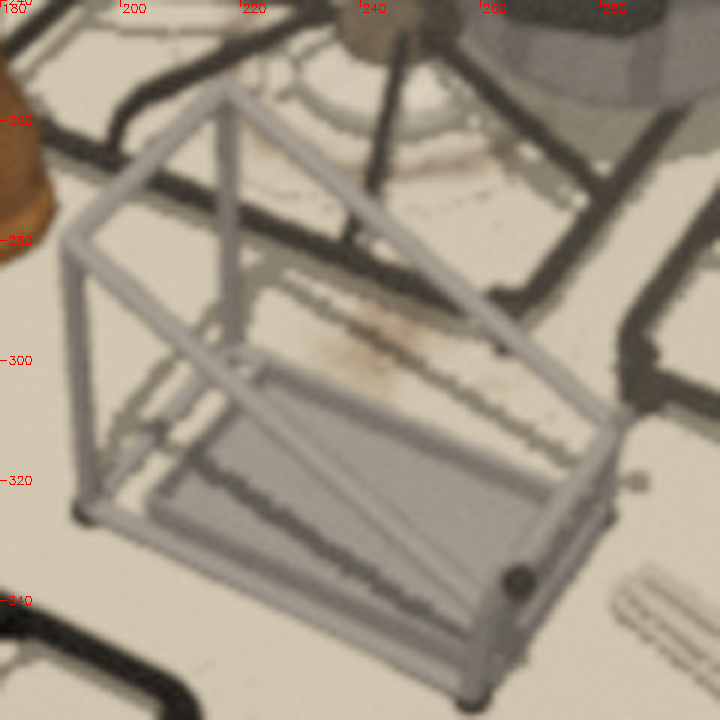

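View pics/c_d_pot.png

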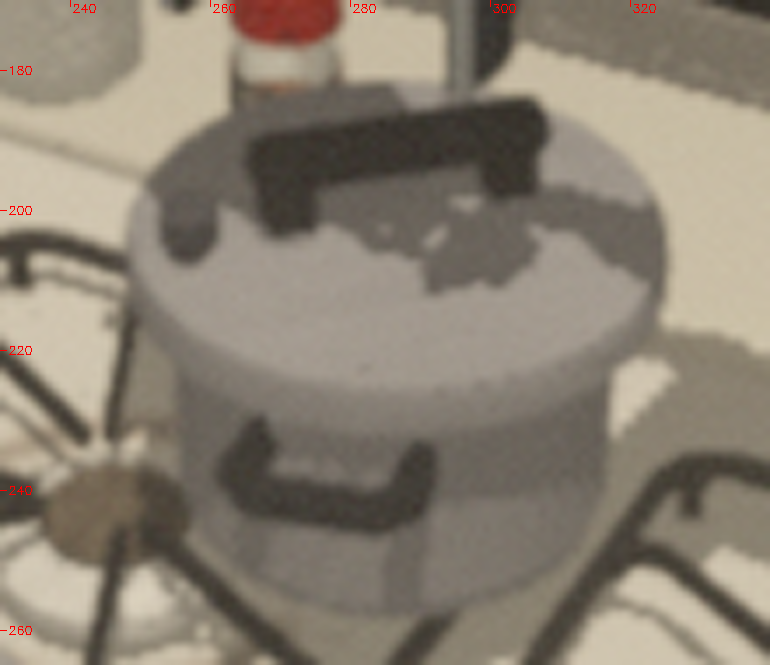

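Run:
```python
from h import *
crop("wrist1",170,120,410,370,3,"c_w_pot")
crop("wrist1",130,0,370,90,3,"c_w_rest")
```

```text
(no output)
```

View pics/c_w_pot.png

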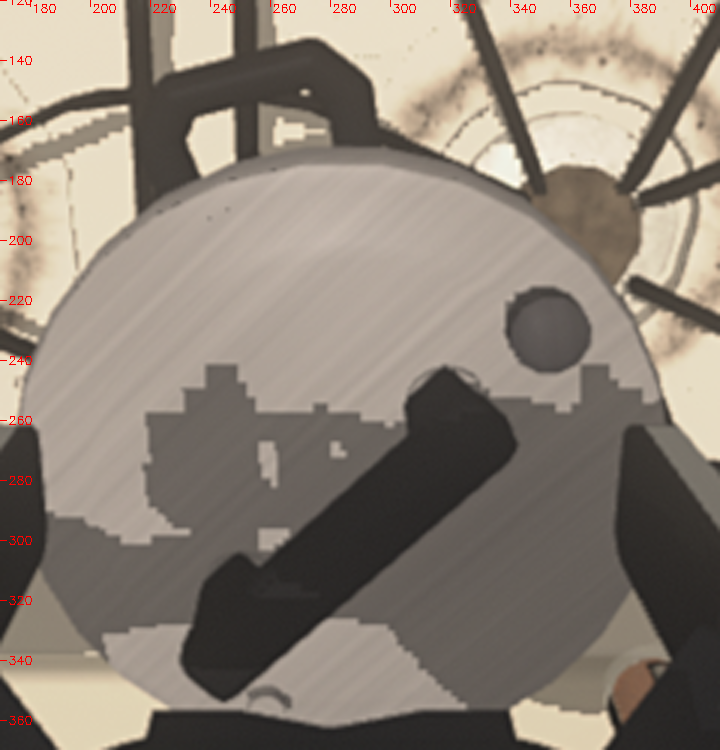

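View pics/c_w_rest.png

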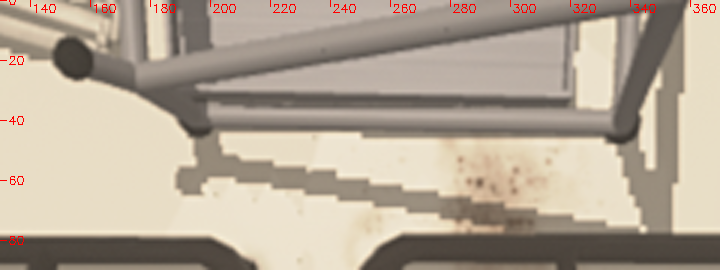

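```bash
cat > fitpot.py <<'E'
from h import *
from scipy.optimize import least_squares
W,S,D=load("wrist1"),load("scene1"),load("side1")
cw=lambda x,y:(170+x/3-.5+1/6,120+y/3-.5+1/6)
cs=lambda x,y:(210+x/7-.5,170+y/7-.5); cd=lambda x,y:(230+x/7-.5,170+y/7-.5)
# circle obs: top face edge
circW=[cw(*p) for p in [(330,163),(220,180),(130,232),(60,325),(30,400),(500,200),(590,280),(640,345),(662,400)]]
# low edge silhouette points scene/side
circS_low=[cs(*p) for p in [(290,408),(400,425),(500,412),(590,370)]]
circD_low=[cd(*p) for p in [(230,372),(330,402),(400,408),(500,392)]]
valW=cw(549,332); valS=cs(248,258); valD=cd(190,210)
# bar ends (center of top face end)
barW=[cw(482,406),cw(203,678)]  # +y end, -y end
barS=[cs(300,190),cs(525,115)]
barD=[cd(262,150),cd(537,108)]
# grip outer bar middle
gripW=cw(255,65); gripS=cs(440,497); gripD=cd(315,512)
def model(p):
    x,y,z,yp,yl=p
    cl=np.array([x,y,z+.091]); Rl=R.from_euler('z',yl).as_matrix(); Rp=R.from_euler('z',yp).as_matrix()
    return cl,Rl,Rp,np.array([x,y,z])
def res(p,full=False):
    cl,Rl,Rp,pp=model(p); r=[]
    for c,obs,zz in [(W,circW,.022),(S,circS_low,0),(D,circD_low,0)]:
        for uv in obs:
            q=onz(c,uv,cl[2]+zz); r.append((np.hypot(*(q-cl)[:2])-.086)*1200)
    L=lambda v: cl+Rl@np.array(v)
    for c,uv,v in [(W,valW,(0,.067,.037)),(S,valS,(0,.067,.037)),(D,valD,(0,.067,.037)),
        (W,barW[0],(0,.048,.054)),(W,barW[1],(0,-.048,.054)),(S,barS[0],(0,.048,.05)),(S,barS[1],(0,-.048,.05)),(D,barD[0],(0,.048,.05)),(D,barD[1],(0,-.048,.05))]:
        r+=list(proj(c,L(v))[0]-uv)
    for c,uv in [(W,gripW),(S,gripS),(D,gripD)]:
        r+=list(proj(c,pp+Rp@np.array([0,.104,.084]))[0]-uv)
    return np.array(r)
if __name__=="__main__":
    o=least_squares(res,[.6,.06,.03,.1,-1.],loss='soft_l1')
    print(o.x.round(4),np.degrees(o.x[3:]).round(2)); print(res(o.x).round(1))
    np.save("pot.npy",o.x)
    cl,Rl,Rp,pp=model(o.x)
    t=np.linspace(0,2*np.pi,200)
    for tag,cam,b,f in [("wrist1",W,(130,80,410,370),2),("scene1",S,(210,170,320,265),6),("side1",D,(230,170,340,265),6)]:
        im=cv2.imread(f"pics/{tag}.png"); im=cv2.resize(im[b[1]:b[3],b[0]:b[2]],None,fx=f,fy=f,interpolation=cv2.INTER_CUBIC)
        def dr(P,col):
            uv=((proj(cam,P)+.5-np.array(b[:2]))*f).astype(np.int32); cv2.polylines(im,[uv.reshape(-1,1,2)],False,col,1)
        for zz,col in [(0,(0,0,255)),(.022,(0,255,0))]: dr(cl+np.c_[.086*np.cos(t),.086*np.sin(t),0*t+zz],col)
        for zz,col in [(.054,(255,0,255)),(.038,(255,255,0))]: dr(cl+np.array([(.009,.048,zz),(-.009,.048,zz),(-.009,-.048,zz),(.009,-.048,zz),(.009,.048,zz)])@Rl.T,col)
        dr(cl+np.array([0,.067,.037])@Rl.T+np.c_[.01*np.cos(t),.01*np.sin(t),0*t],(0,255,255))
        dr(pp+np.array([(.03,.072,.084),(.03,.11,.084),(-.03,.11,.084),(-.03,.072,.084)])@Rp.T,(255,0,0))
        dr(pp+np.c_[.072*np.cos(t),.072*np.sin(t),0*t],(255,0,0))
        cv2.imwrite(f"pics/ov_{tag}.png",im)
E
python3 fitpot.py
python3 - <<'E'
import cv2,numpy as np
a=[cv2.imread(f"pics/ov_{t}.png") for t in("scene1","side1")]
cv2.imwrite("pics/ov_ss.png",cv2.resize(np.hstack(a),None,fx=.6,fy=.6,interpolation=cv2.INTER_AREA))
E
```

```text
[ 0.5771 -0.0569 -0.0653  0.237  -1.3199] [ 13.58 -75.63]
[-15.7  -8.7   2.4  18.3  33.9  -5.8   8.5  25.9  38.5  -0.8 -36.1 -22.6
  25.4  16.  -23.2 -32.3 -10.   -5.8   0.5  -1.1  26.8   2.4  27.2   0.9
 -13.7  -0.4 -82.   -1.1  31.8   5.4  40.   -0.1  32.7   1.2  45.    6.
   2.4   1.8  32.    0.7  33. ]
```

View pics/ov_wrist1.png

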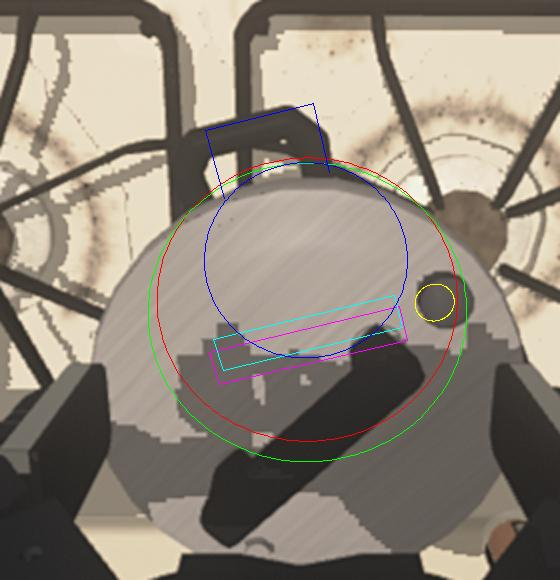

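View pics/ov_ss.png

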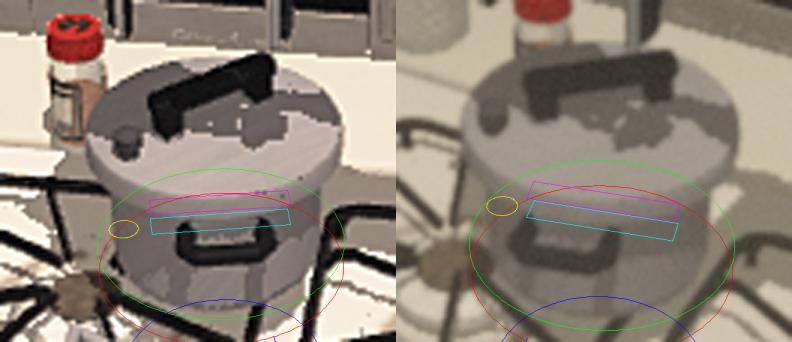

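Run:
```python
from fitpot import *
for n,i,j in [("bar+",0,0),("bar-",1,1)]:
    print(n,tri([(S,barS[i]),(D,barD[i])]),tri([(S,barS[i]),(D,barD[i]),(W,barW[i])]))
print("val",tri([(S,valS),(D,valD)]),tri([(S,valS),(D,valD),(W,valW)]))
print("grip",tri([(S,gripS),(D,gripD)]),tri([(S,gripS),(D,gripD),(W,gripW)]))
print(W[1], proj(S,[.5745,0,.255]), proj(D,[.5745,0,.255]))
for x0 in ([.6,.06,.03,.1,-1.],[.58,-.0,.03,.1,-1.]):
    o=least_squares(res,x0); print(o.x.round(4),o.cost)
```

```text
bar+ (array([ 0.61316678, -0.02924665,  0.17961429]), [np.float64(0.11127113564318501), np.float64(0.11994744485867054)]) (array([ 0.60567395, -0.01110691,  0.19189269]), [np.float64(1.4505015692395213), np.float64(1.2170312553526872), np.float64(2.5554357070204166)])
bar- (array([ 0.54634025, -0.08474317,  0.18243569]), [np.float64(0.5461697748474308), np.float64(0.5990632567444119)]) (array([ 0.54474715, -0.08028777,  0.18549915]), [np.float64(0.6862878193842483), np.float64(0.6118792043875263), np.float64(0.9252337951693355)])
val (array([ 0.62710426, -0.00879585,  0.16492653]), [np.float64(0.0790754449669519), np.float64(0.08482606098102133)]) (array([ 0.62370023, -0.00207849,  0.16974827]), [np.float64(0.7507025999653424), np.float64(0.2916130897723477), np.float64(1.913653167880813)])
grip (array([0.55527322, 0.04281823, 0.11234624]), [np.float64(0.35064814308237446), np.float64(0.3829062574661822)]) (array([0.55282095, 0.05227911, 0.12002564]), [np.float64(0.5224380902831358), np.float64(1.2177473144669295), np.float64(2.25769113065217)])
[[ 9.99999220e-01  8.60866480e-04  9.04471623e-04  5.73800665e-01]
 [-1.07482667e-03  9.62125091e-01  2.72606227e-01  7.02305531e-02]
 [-6.35537280e-04 -2.72606986e-01  9.62125266e-01  3.73688355e-01]
 [ 0.00000000e+00  0.00000000e+00  0.00000000e+00  1.00000000e+00]] [[265.74778423 176.00390253]] [[276.36108805 171.39479123]]
[ 0.5769 -0.0643 -0.067   0.2325 -1.0788] 11829.630682924313
[ 0.5771 -0.0511  0.0476  0.2145 -0.7102] 564.0693996757162
```

```bash
sed -i 's/\[.6,.06,.03,.1,-1.\],loss/[.577,-.05,.035,.15,-.8],loss/' fitpot.py && python3 fitpot.py
python3 - <<'E'
import cv2,numpy as np
a=[cv2.imread(f"pics/ov_{t}.png") for t in("scene1","side1")]
cv2.imwrite("pics/ov_ss.png",cv2.resize(np.hstack(a),None,fx=.6,fy=.6,interpolation=cv2.INTER_AREA))
E
```

```text
[ 0.577  -0.0517  0.0451  0.2173 -0.7205] [ 12.45 -41.28]
[  0.1   1.1  -0.3  -4.3  -5.8  -1.1  -5.2  -5.   -5.3   3.4   2.9  -0.2
  -5.6 -10.2 -12.7 -13.1 -15.1  -0.7   0.9   1.7  -0.9   0.5  -0.7   6.
   7.2   1.3  13.5   0.6   1.1   0.5  -2.5  -1.4   1.    1.1  -1.4  -0.2
   5.7  -0.3  -3.6  -1.4  -4.6]
```

View pics/ov_wrist1.png

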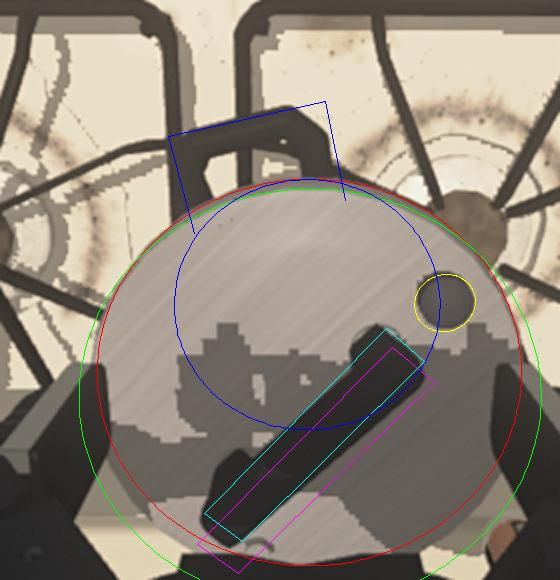

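View pics/ov_ss.png

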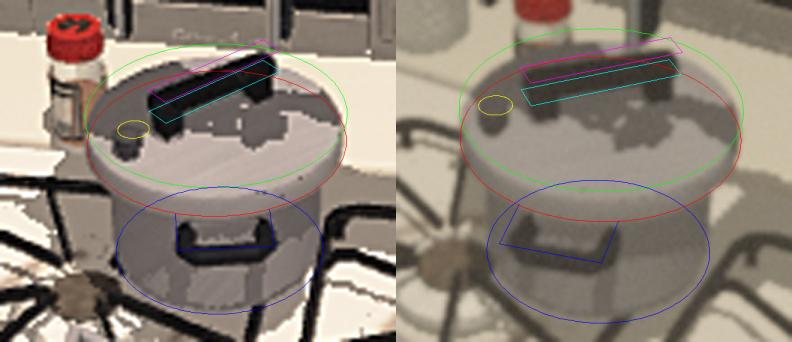

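```bash
python3 - <<'E'
import re
s=open('fitpot.py').read()
s=s.replace("(W,circW,.022)","(W,circWl,0)").replace("# low edge","circWl=[cw(*p) for p in [(330,147),(240,160),(450,160),(24,400),(20,425),(665,400),(672,425)]]\n# low edge")
s=s.replace("bar_","bar_")
open('fitpot.py','w').write(s)
E
python3 fitpot.py
python3 - <<'E'
import cv2,numpy as np
a=[cv2.imread(f"pics/ov_{t}.png") for t in("scene1","side1")]
cv2.imwrite("pics/ov_ss.png",cv2.resize(np.hstack(a),None,fx=.6,fy=.6,interpolation=cv2.INTER_AREA))
E
```

```text
[ 0.577  -0.0495  0.0476  0.216  -0.7195] [ 12.37 -41.23]
[ -1.6  -0.8  -0.8   0.1   0.6   0.4   1.9   4.5   4.5   1.5  -4.2  -9.9
 -11.5 -11.5 -13.2   0.3  -0.9   1.4  -1.3  -0.   -1.2   6.8   5.7   0.8
  13.6   0.4   0.6   0.3  -2.9  -1.9   0.5   0.7  -1.9  -0.3   3.   -0.5
  -4.   -2.   -5. ]
```

View pics/ov_wrist1.png

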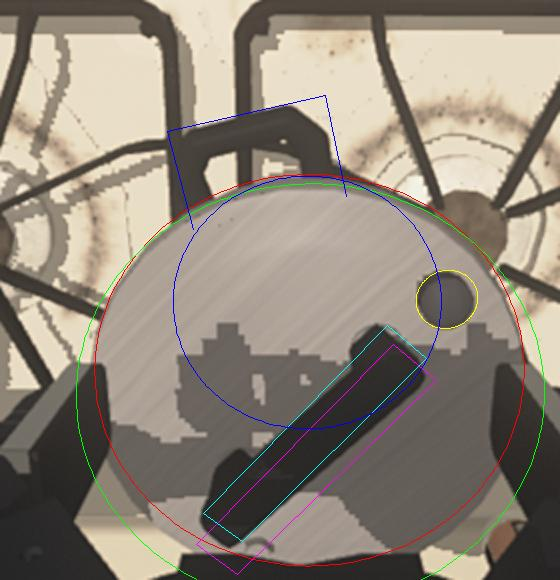

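View pics/ov_ss.png

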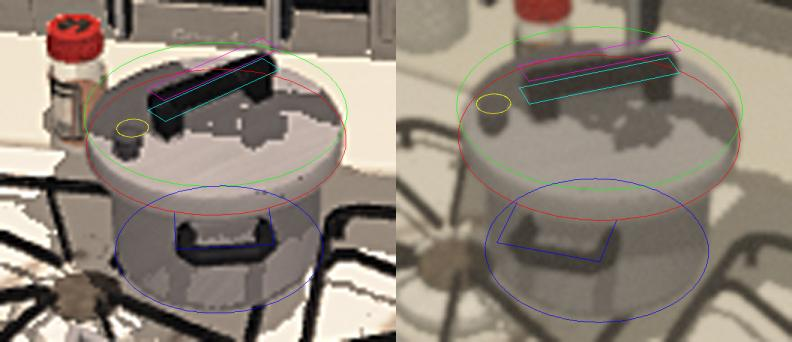

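```bash
cat > fit2.py <<'E'
from fitpot import *
import fitpot
def off(cam,d):
    K,M=cam; M=M.copy(); M[:3,3]+=d; return K,M
def circres(c,obs,cl,zz):
    r=[]
    for uv in obs:
        q=onz(c,uv,cl[2]+zz); n=(q-cl)[:2]; n/=np.hypot(*n)
        # nearest model pt in pixel
        m=np.array([cl[0]+.086*n[0],cl[1]+.086*n[1],cl[2]+zz])
        d=proj(c,m)[0]-uv; m2=np.array([cl[0]+.088*n[0],cl[1]+.088*n[1],cl[2]+zz]); g=proj(c,m2)[0]-proj(c,m)[0]
        r.append(d@g/np.linalg.norm(g))
    return r
def res2(p):
    cl,Rl,Rp,pp=model(p[:5]); dW,dS,dD=p[5:8],p[8:11],p[11:14]
    w,s,d=off(W,dW),off(S,dS),off(D,dD); r=[]
    r+=[v*.7 for v in circres(w,circW,cl,.021)]
    r+=circres(s,circS_low,cl,0.001)+circres(d,circD_low,cl,0.001)
    L=lambda v: cl+Rl@np.array(v)
    for c,uv,v in [(w,valW,(0,.067,.037)),(s,valS,(0,.067,.035)),(d,valD,(0,.067,.035)),
        (w,barW[0],(0,.048,.052)),(w,barW[1],(0,-.048,.052)),(s,barS[0],(0,.048,.05)),(s,barS[1],(0,-.048,.05)),(d,barD[0],(0,.048,.05)),(d,barD[1],(0,-.048,.05))]:
        r+=list((proj(c,L(v))[0]-uv)*(.7 if c is w else 1))
    for c,uv in [(w,gripW),(s,gripS),(d,gripD)]:
        r+=list(proj(c,pp+Rp@np.array([0,.104,.080]))[0]-uv)
    return np.concatenate([r,p[5:]/.002])
o=least_squares(res2,np.r_[.577,-.05,.037,.15,-.8,np.zeros(9)],loss='soft_l1')
print(o.x.round(4),np.degrees(o.x[3:5]).round(2),o.cost); print(res2(o.x).round(1))
np.save("pot2.npy",o.x)
cl,Rl,Rp,pp=model(o.x[:5]); t=np.linspace(0,2*np.pi,200)
for k,(tag,cam,b,f) in enumerate([("wrist1",W,(130,80,410,370),2),("scene1",S,(210,170,320,265),4),("side1",D,(230,170,340,265),4)]):
    cam=off(cam,o.x[5+3*k:8+3*k])
    im=cv2.imread(f"pics/{tag}.png"); im=cv2.resize(im[b[1]:b[3],b[0]:b[2]],None,fx=f,fy=f,interpolation=cv2.INTER_CUBIC)
    def dr(P,col):
        uv=((proj(cam,P)+.5-np.array(b[:2]))*f).astype(np.int32); cv2.polylines(im,[uv.reshape(-1,1,2)],False,col,1)
    for zz,col in [(0,(0,0,255)),(.022,(0,255,0))]: dr(cl+np.c_[.086*np.cos(t),.086*np.sin(t),0*t+zz],col)
    for zz,col in [(.054,(255,0,255)),(.038,(255,255,0))]: dr(cl+np.array([(.009,.048,zz),(-.009,.048,zz),(-.009,-.048,zz),(.009,-.048,zz),(.009,.048,zz)])@Rl.T,col)
    dr(cl+np.array([0,.067,.037])@Rl.T+np.c_[.01*np.cos(t),.01*np.sin(t),0*t],(0,255,255))
    dr(pp+np.array([(.03,.072,.084),(.03,.11,.084),(-.03,.11,.084),(-.03,.072,.084)])@Rp.T,(255,0,0))
    dr(pp+np.c_[.072*np.cos(t),.072*np.sin(t),0*t],(255,0,0))
    cv2.imwrite(f"pics/ov_{tag}.png",im)
a=[cv2.imread(f"pics/ov_{t}.png") for t in("scene1","side1")]
cv2.imwrite("pics/ov_ss.png",np.vstack(a)[:,:])
E
python3 fit2.py
python3 - <<'E'
import cv2,numpy as np
a=cv2.imread("pics/ov_wrist1.png");b=cv2.imread("pics/ov_ss.png")
b=cv2.resize(b,None,fx=a.shape[0]/b.shape[0],fy=a.shape[0]/b.shape[0]); im=np.hstack([a,b]); print(im.shape); cv2.imwrite("pics/ov_all.png",im[:, :])
E
```

```text
[ 5.787e-01 -5.650e-02  3.870e-02  2.236e-01 -7.618e-01  2.400e-03
 -2.700e-03  6.900e-03 -8.000e-04  1.000e-04 -3.000e-04 -8.000e-04
  2.400e-03 -2.700e-03] [ 12.81 -43.65] 35.455799366572165
[ 0.2 -0.8 -0.1  2.1  2.1  0.2  2.3  0.8  0.  -0.3 -0.2  0.3  1.7  1.7
  2.   2.   3.1 -2.2 -0.   0.5  0.2  0.9 -1.3  2.1  1.5  0.7 -0.4 -0.4
  1.7  0.3 -1.1 -1.   0.   1.7 -1.3 -0.2  6.7 -0.6 -1.5 -0.5 -4.   1.2
 -1.4  3.4 -0.4  0.  -0.2 -0.4  1.2 -1.4]
(580, 896, 3)
```

```bash
sleep 2
```

```text
(no output)
```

View pics/ov_wrist1.png

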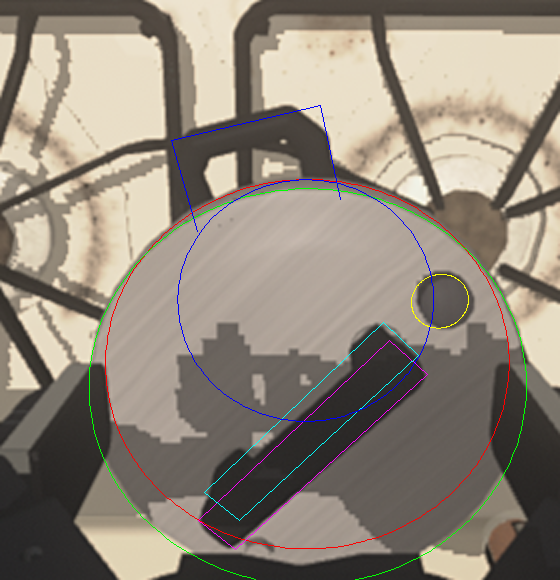

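View pics/ov_ss.png

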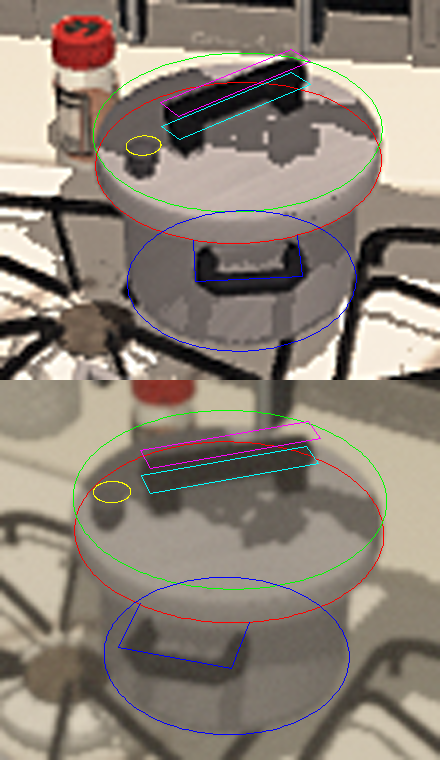

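Run:
```python
from h import *
W,S,D=load("wrist1"),load("scene1"),load("side1")
cs=lambda x,y:np.array((205+x/7-.5,250+y/7-.5)); cd=lambda x,y:np.array((180+x/6-.5,240+y/6-.5)); cw=lambda x,y:np.array((130+x/3-.3,y/3-.3))
pts={"nh_foot":(cs(108,580),cd(88,512),None),"nl_foot":(cs(600,645),cd(472,698),cw(198,125)),"fh_foot":(cs(178,385),cd(240,355),None),
"nl_rail":(cs(615,527),None,None),
"n_top":(cs(110,262),cd(75,242),None),"f_top":(cs(187,85),cd(228,95),None),
"n_hook":(cs(660,490),cd(518,580),None),"f_hook":(cs(680,318),cd(637,481),None),"f_low":(cs(655,330),cd(615,418),None)}
for k,(a,b,c) in pts.items():
    obs=[(cam,u) for cam,u in ((S,a),(D,b)) if u is not None]
    if len(obs)>1: print(k,*tri(obs))
    if "foot" in k:
        for cam,u in obs: print("   z=.004",onz(cam,u,.004).round(4))
print(onz(W,cw(198,125),.004),onz(W,cw(622,130),.004), onz(W,cw(75,60),.07))
```

```text
nh_foot [ 0.63943695  0.22403266 -0.00228833] [np.float64(0.27020862220388314), np.float64(0.2881837152671201)]
   z=.004 [0.6379 0.2287 0.004 ]
   z=.004 [0.6352 0.2284 0.004 ]
nl_foot [ 0.48958381  0.22649148 -0.00259641] [np.float64(0.06042502571603841), np.float64(0.06795557879983427)]
   z=.004 [0.4888 0.2322 0.004 ]
   z=.004 [0.4872 0.2304 0.004 ]
fh_foot [ 0.63932253  0.13608912 -0.00942132] [np.float64(0.6128454310473386), np.float64(0.6504716837586192)]
   z=.004 [0.6362 0.1471 0.004 ]
   z=.004 [0.6303 0.1473 0.004 ]
n_top [0.62833789 0.22235923 0.12811364] [np.float64(0.4042863996910248), np.float64(0.43600937666106504)]
f_top [0.62444668 0.14661186 0.12941077] [np.float64(0.32491701954411156), np.float64(0.3494945212609714)]
n_hook [0.47263902 0.22577703 0.06495601] [np.float64(0.03671703106901124), np.float64(0.04176057536352178)]
f_hook [0.46971607 0.15983699 0.05650699] [np.float64(4.807015841785656), np.float64(5.44798733065117)]
f_low [0.48413132 0.1423435  0.04516653] [np.float64(0.12436304066274827), np.float64(0.13924579545772536)]
[0.486088   0.14773611 0.004     ] [0.63315285 0.1459879  0.004     ] [0.46847377 0.15042174 0.07      ]
```

Emit:
carry_out(
  plan=[0,0,0,5,0,-3,1,0,0,0,5,0,-3,1,0,0,0,0,0,0,1],
)

```text
clock: 0.68
position: [0.5753, 0.1017, 0.3166]
ee_rot: [-0.001, 0.708, 0.706, -0.0]
contact_force: [-0.3, -0.1, -0.8]
width: 0.0854
```

Run:
```python
from h import *
s=telemetry.get_state(); print(s["clock"],s["position"],s["ee_rot"])
grab("wrist","wrist2")
```

```text
0.675 [0.57527465 0.1016692  0.31664221] [-7.99315187e-04  7.08068986e-01  7.06142652e-01 -4.77723910e-04]
```

Emit:
carry_out(
  plan=[0,0,0,5,0,0,1,0,0,0,4,0,0,1,0,0,0,0,0,0,1],
)

```text
clock: 1.1
position: [0.5749, 0.1879, 0.3118]
ee_rot: [-0.001, 0.71, 0.704, -0.005]
contact_force: [-0.5, -0.3, 0.2]
width: 0.0855
```

Run:
```python
from h import *
s=telemetry.get_state(); print(s["clock"],s["position"],s["ee_rot"])
grab("wrist","wrist3")
```

```text
1.1 [0.57493898 0.18790864 0.31183956] [-0.00125007  0.71017289  0.70400855 -0.00498629]
```

View pics/wrist2.png

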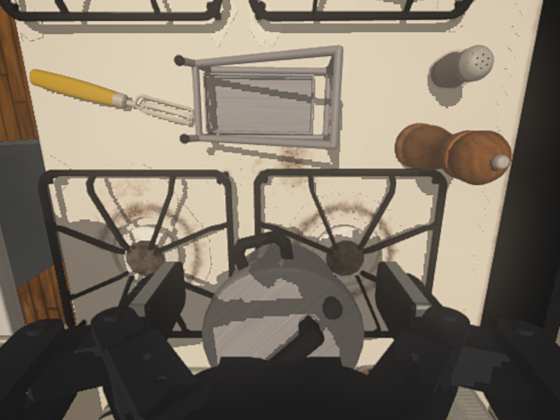

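View pics/wrist3.png

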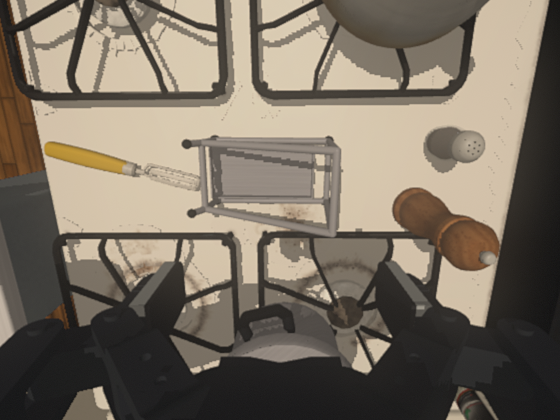

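Run:
```python
from h import *
crop("wrist2",165,30,355,160,4,"c_w2_rest")
crop("wrist3",175,120,350,245,4,"c_w3_rest")
```

```text
(no output)
```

View pics/c_w2_rest.png

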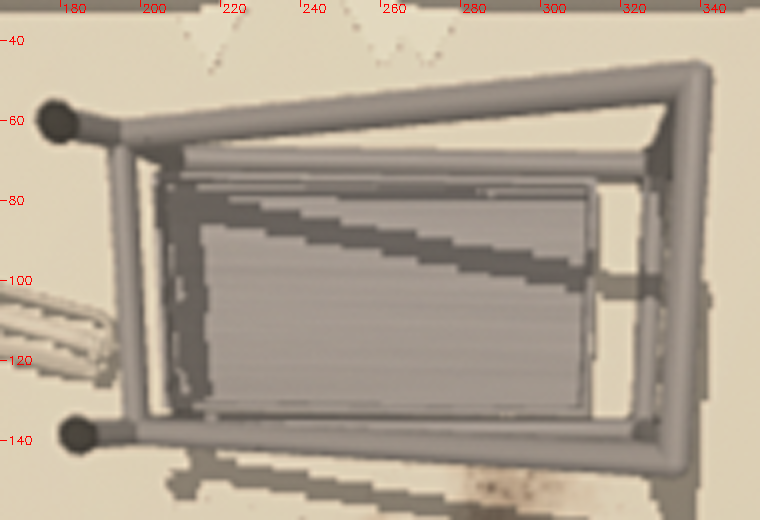

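View pics/c_w3_rest.png

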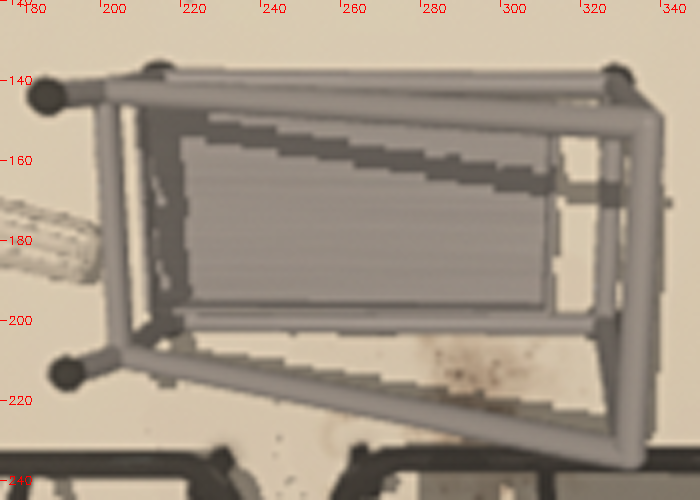

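```bash
cat > fitrest.py <<'E'
from h import *
from scipy.optimize import least_squares
W1,W2,W3,S,D=[load(t) for t in ("wrist1","wrist2","wrist3","scene1","side1")]
def cc(x0,y0,f): return lambda x,y: np.array((x0+(x+.5)/f-.5,y0+(y+.5)/f-.5))
c2=cc(165,30,4);c3=cc(175,120,4);cs=cc(205,250,7);cd=cc(180,240,6);c1=cc(130,0,3)
c30,s30=np.cos(np.pi/6),.5
def seat(u,v,w): return np.array([u*c30-w*s30,v,.092+u*s30+w*c30])
hk=.020
F=dict(hn=seat(-.08,.04,hk),hf=seat(-.08,-.04,hk),ln=seat(-.08,.04,-.004),lf=seat(-.08,-.04,-.004),
 tn=np.array([.0773,.04,.132]),tf=np.array([.0773,-.04,.132]),fn=np.array([.0773,.04,.004]),gn=np.array([-.0673,.04,.004]),gf=np.array([-.0673,-.04,.004]),ff=np.array([.0773,-.04,.004]))
obs=[("w",W2,c2(57,122),"hn"),("w",W2,c2(78,434),"hf"),("w",W2,c2(122,133),"ln"),("w",W2,c2(138,430),"lf"),("w",W2,c2(690,83),"tn"),("w",W2,c2(672,455),"tf"),
("w",W3,c3(46,97),"hn"),("w",W3,c3(67,373),"hf"),("w",W3,c3(106,92),"ln"),("w",W3,c3(120,355),"lf"),("w",W3,c3(645,122),"tn"),("w",W3,c3(628,450),"tf"),("w",W3,c3(160,72),"gn"),("w",W3,c3(617,78),"fn"),
("w",W1,c1(75,60),"hf"),("w",W1,c1(198,125),"gf"),("w",W1,c1(622,130),"ff"),
("s",S,cs(110,262),"tn"),("s",S,cs(187,85),"tf"),("s",S,cs(660,490),"hn"),("s",S,cs(680,318),"hf"),("s",S,cs(108,580),"fn"),("s",S,cs(600,645),"gn"),
("d",D,cd(75,242),"tn"),("d",D,cd(228,95),"tf"),("d",D,cd(518,580),"hn"),("d",D,cd(637,481),"hf"),("d",D,cd(88,512),"fn"),("d",D,cd(472,698),"gn")]
def res(p):
    Rz=R.from_euler('z',p[2]).as_matrix(); o={"w":p[3:6],"s":p[6:9],"d":p[9:12]}; r=[]
    for k,c,uv,f in obs:
        K,M=c; M=M.copy(); M[:3,3]+=o[k]
        r+=list(proj((K,M),np.array([p[0],p[1],0])+Rz@F[f])[0]-uv)
    return np.r_[r,p[3:]/.002]
if __name__=="__main__":
    o=least_squares(res,np.r_[.556,.188,0,np.zeros(9)],loss='soft_l1')
    print(o.x.round(4),np.degrees(o.x[2]).round(2),o.cost)
    rr=res(o.x)
    for i,ob in enumerate(obs): print(ob[0],ob[3],rr[2*i:2*i+2].round(1),end='; ')
    J=o.jac; print(np.sqrt(np.diag(np.linalg.inv(J.T@J)))[:3])
    for sel in ("w",):
        obs=[b for b in obs if b[0]==sel]; o=least_squares(res,np.r_[.556,.188,0,np.zeros(9)],loss='soft_l1'); print(sel,o.x[:6].round(4),o.cost)
E
python3 fitrest.py
```

```text
[ 5.497e-01  1.895e-01 -1.700e-02  2.900e-03 -5.000e-04  2.900e-03
 -1.600e-03 -0.000e+00  3.000e-04 -4.000e-04  6.000e-04  4.000e-04] -0.97 65.63700941072773
w hn [0.2 0.3]; w hf [0.1 0.1]; w ln [0.4 0.9]; w lf [0.3 0.2]; w tn [ 1.2 -0.1]; w tf [0.3 1.1]; w hn [ 0.3 -0.4]; w hf [-0.  -0.3]; w ln [ 0.6 -0.5]; w lf [ 1.  -0.5]; w tn [0.7 0.2]; w tf [ 0.4 -0. ]; w gn [-4.7  2. ]; w fn [-8.1  1.3]; w hf [-0.4  0. ]; w gf [-6.4 -3. ]; w ff [-9.6 -2.2]; s tn [-1.3  1. ]; s tf [-1.9 -0.3]; s hn [-0.4  0.4]; s hf [ 2.  -3.2]; s fn [4.  0.3]; s gn [ 2.  -0.3]; d tn [-2. -0.]; d tf [-1.5 -1.3]; d hn [-0.8  0.5]; d hf [  1.  -13.4]; d fn [3.1 1.1]; d gn [1.7 0.7]; [0.00194204 0.00150403 0.00350495]
w [ 0.5468  0.1901 -0.0151  0.     -0.      0.0029] 34.03362313409133
```

```bash
cat >> fitrest.py <<'E'
    from fitrest import obs as O0
    import sys
    for sel in ("wsd","w","sd"):
        obs=[b for b in O0 if b[0] in sel and b[3] not in("fn","gn","gf","ff") and not (b[0] in "sd" and b[3]=="hf")]
        o=least_squares(res,np.r_[.556,.188,0,np.zeros(9)],loss='soft_l1'); print(sel,o.x.round(4),np.degrees(o.x[2]),o.cost)
        rr=res(o.x)
        for i,ob in enumerate(obs): print(ob[0],ob[3],rr[2*i:2*i+2].round(1),end='; ')
        print()
E
python3 fitrest.py | tail -6
```

```text
w [ 0.5465  0.1901 -0.0147  0.      0.      0.0026  0.      0.      0.
  0.      0.      0.    ] -0.8433553954769029 2.7097078797323793
w hn [-0.3  0.3]; w hf [-0.2  0.2]; w ln [-0.1  1. ]; w lf [0.  0.3]; w tn [ 0.7 -0.5]; w tf [0.  0.8]; w hn [-0.2 -0.3]; w hf [-0.3 -0.2]; w ln [ 0.1 -0.4]; w lf [ 0.7 -0.4]; w tn [ 0.3 -0.1]; w tf [ 0.2 -0.2]; w hf [-0.8  0. ]; 
sd [ 5.486e-01  1.877e-01 -2.330e-02  0.000e+00 -0.000e+00 -0.000e+00
 -4.000e-04 -1.000e-04  3.000e-04  4.000e-04  1.000e-04  8.000e-04] -1.3354154407922703 1.9244287717902833
s tn [-0.   0.3]; s tf [-0.4 -0.8]; s hn [0.7 0.1]; d tn [-0.6 -0.2]; d tf [ 0.  -1.4]; d hn [0.3 0.7];
```

Emit:
carry_out(
  plan=[0,0,0,-6.1,0,0,1,0,0,0,-6.1,0,0,1,0,0,0,-6.1,0,0,1,0,0,0,-6.0,0.3,0,1,0,0,0,0,0,0,1],
)

```text
clock: 1.78
position: [0.5729, -0.0699, 0.3101]
ee_rot: [-0.001, 0.713, 0.701, -0.01]
contact_force: [-0.6, 0.5, -0.2]
width: 0.0856
```

Run:
```python
from h import *
s=telemetry.get_state(); print(s["clock"],s["position"],s["ee_rot"])
grab("wrist","wrist4"); s=telemetry.get_state(); print(s["clock"],s["position"],s["ee_rot"])
```

```text
1.775 [ 0.57290782 -0.06985408  0.31006311] [-0.00071579  0.71266891  0.70143189 -0.00978869]
1.825 [ 0.57276676 -0.06772481  0.31006015] [-0.00143104  0.71200507  0.70211105 -0.00931683]
```

View pics/wrist4.png

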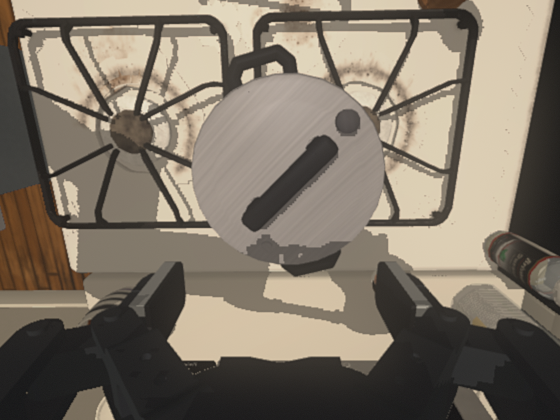

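Run:
```python
from h import *
crop("wrist4",185,35,395,280,3,"c_w4")
```

```text
(no output)
```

View pics/c_w4.png

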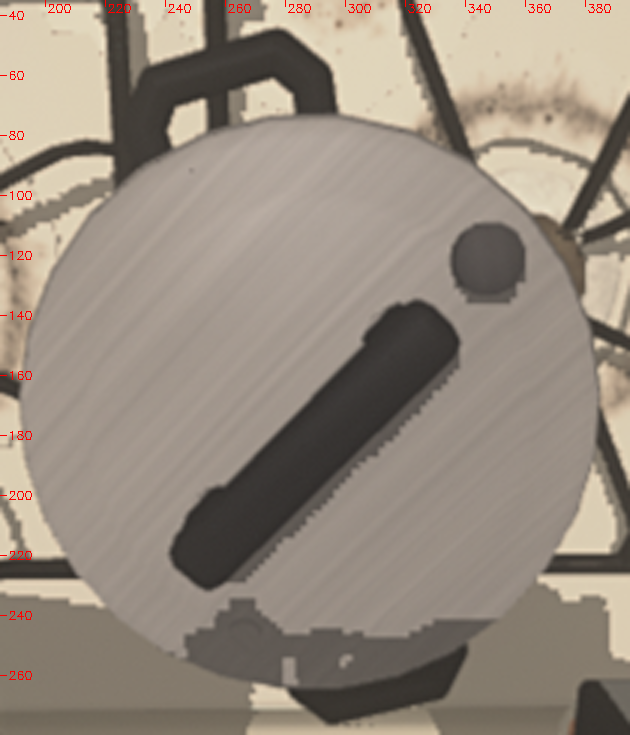

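```bash
cat > fit3.py <<'E'
from h import *
from scipy.optimize import least_squares
W4,W1,W2=load("wrist4"),load("wrist1"),load("wrist2")
def cc(x0,y0,f): return lambda x,y: np.array((x0+(x+.5)/f-.5,y0+(y+.5)/f-.5))
c4=cc(185,35,3);c1=cc(170,120,3)
circ4=[c4(*p) for p in [(20,390),(598,390),(310,113),(150,165),(480,165),(60,250),(560,250),(50,500),(575,500),(110,605),(520,610),(310,690)]]
circ1=[c1(*p) for p in [(330,163),(220,180),(130,232),(60,325),(500,200),(590,280),(640,345)]]
ZT=.020
def circres(c,obs,cl,zz):
    r=[]
    for uv in obs:
        q=onz(c,uv,cl[2]+zz); n=(q-cl)[:2]; n/=np.hypot(*n)
        f=lambda rr: proj(c,np.array([cl[0]+rr*n[0],cl[1]+rr*n[1],cl[2]+zz]))[0]
        g=f(.088)-f(.086); r.append((f(.086)-uv)@g/np.linalg.norm(g))
    return r
def res(p):
    x,y,z,yp,yl=p[:5]; cl=np.array([x,y,z+.091]); Rl=R.from_euler('z',yl).as_matrix(); Rp=R.from_euler('z',yp).as_matrix(); pp=np.array([x,y,z])
    cams=[]
    for c in (W4,W1):
        K,M=c; M=M.copy(); M[:3,3]+=p[5:8]; cams.append((K,M))
    a,b=cams; r=[]
    r+=circres(a,circ4,cl,ZT); r+=[.7*v for v in circres(b,circ1,cl,ZT)]
    L=lambda v: cl+Rl@np.array(v)
    for c,uv,v in [(a,c4(488,257),(0,.067,.036)),(b,c1(549,332),(0,.067,.036)),(a,c4(440,318),(0,.048,.052)),(a,c4(189,571),(0,-.048,.052)),(b,c1(482,406),(0,.048,.052)),(b,c1(203,678),(0,-.048,.052))]:
        r+=list(proj(c,L(v))[0]-uv)
    Gp=lambda v: pp+Rp@np.array(v)
    for c,u1,u2 in [(a,c4(145,70),c4(283,28)),]:
        m=(u1+u2)/2
        r+=list(proj(c,Gp((0,.108,.087)))[0]-m)
        q1,q2=[onz(c,u,z+.087) for u in (u1,u2)]; q=Rp.T@(q2-q1); r.append(q[1]*1000)
    # lower grip
    q1,q2=[onz(a,u,z+.082) for u in (c4(333,722),c4(445,695))]; q=Rp.T@(q2-q1); r.append(q[1]*1000)
    q=Rp.T@((q1+q2)/2-pp); r+=[(q[0])*500,(q[1]+.110)*500]
    return np.r_[r,(p[5:8]-[0,0,.0026])/.0015]
if __name__=="__main__":
    for ZT in (.022,.018,.012):
        o=least_squares(res,np.r_[.578,-.055,.04,.2,-.78,0,0,.0026],loss='soft_l1')
        print(ZT,o.x.round(4),np.degrees(o.x[3:5]).round(2),o.cost)
        print(res(o.x).round(1))
E
python3 fit3.py
```

```text
0.022 [ 0.5767 -0.0521  0.0348  0.2469 -0.782   0.     -0.      0.0026] [ 14.15 -44.8 ] 31.12364174904697
[ 0.3  1.5 -0.6  0.5 -0.7 -1.2 -0.4  4.8  3.4  2.4 -1.2  1.1  1.6  0.5
  0.9  2.8  1.7  3.7  2.  -1.   1.2 -1.4 -1.3  0.6 -0.2  0.1  0.6  4.8
  1.   0.3 -3.   0.1  3.1  0.1  0.2  0.2 -0.6  0.  -0.   0. ]
0.018 [ 0.5766 -0.0519  0.0371  0.2456 -0.777   0.     -0.      0.0026] [ 14.07 -44.52] 28.157347482513906
[-0.2  1.  -0.6  0.4 -0.8 -1.4 -0.7  4.1  2.6  1.6 -2.1  0.1  2.1  0.9
  1.2  2.7  2.1  3.8  1.9 -0.8  0.7 -1.1 -0.9  0.8 -0.4 -0.   1.4  5.1
  1.9  0.1 -1.  -0.   2.3  0.1  0.3  0.3 -0.1  0.  -0.   0. ]
0.012 [ 0.5766 -0.0515  0.0392  0.2443 -0.7756  0.     -0.      0.0026] [ 14.   -44.44] 31.25363238300849
[-1.3 -0.3 -0.7  0.1 -1.2 -2.  -1.4  2.6  1.  -0.3 -4.  -2.   3.   1.7
  1.6  2.6  2.7  3.9  1.4 -0.3  0.1 -0.5 -0.5  1.1 -0.8 -0.3  1.9  5.5
  2.6 -0.2  0.6 -0.1  1.3  0.2  0.3  0.4  0.3  0.  -0.   0. ]
```

```bash
cat > mv.py <<'E'
from h import *
def yawpose(yaw_y,x,y,z):
    # tool pointing straight down with tool y axis at world angle yaw_y (deg)
    a=np.radians(yaw_y); ty=np.array([np.cos(a),np.sin(a),0]); tz=np.array([0,0,-1.]); tx=np.cross(ty,tz)
    return T(np.c_[tx,ty,tz],[x,y,z])
def delta(target):
    s=telemetry.get_state(); C=tcp(s); Dm=np.linalg.inv(C)@target
    rv=R.from_matrix(Dm[:3,:3]).as_rotvec(); t=Dm[:3,3]*100
    print("t",round(float(s["clock"]),3),"pos",s["position"].round(4),"toolx",C[:3,0].round(3),"toolz",C[:3,2].round(3),"F",s["contact_force"].round(1),"M",s["moment"].round(2),"w",round(float(s["width"]),4))
    print("rotvec",rv.round(4),"shift cm",t.round(2))
E
python3 - <<'E'
from mv import *
delta(yawpose(-44.6,.577,-.053,.25)); print(telemetry.get_state()["qpos"].round(3))
E
```

```text
t 1.825 pos [ 0.5728 -0.0677  0.3101] toolx [ 0.014  1.    -0.011] toolz [-0.015 -0.011 -1.   ] F [-0.6  0.6 -0.3] M [0.06 0.01 0.04] w 0.0853
rotvec [-0.0101  0.0165  0.7644] shift cm [1.55 0.49 5.98]
[-0.23   0.262  1.393 -0.014  1.499 -0.215]
```

Emit:
carry_out(
  plan=[0,0,0.15,1.5,0.5,1.0,1,0,0,0.155,0,0,1.0,1,0,0,0.155,0,0,1.0,1,0,0,0.155,0,0,1.0,1,0,0,0.15,0,0,1.0,1,0,0,0,0,0,0,1],
)

```text
clock: 2.58
position: [0.5736, -0.05, 0.2572]
ee_rot: [0.0, 0.927, 0.375, -0.011]
contact_force: [-0.1, -0.9, 0.3]
width: 0.0851
```

Run:
```python
from mv import *
delta(yawpose(-44.6,.577,-.053,.25))
grab("wrist","wrist5"); grab("side","side5"); delta(yawpose(-44.6,.577,-.053,.25))
```

```text
t 2.575 pos [ 0.5736 -0.05    0.2572] toolx [ 0.718  0.696 -0.02 ] toolz [-0.02  -0.008 -1.   ] F [-0.1 -0.9  0.3] M [ 0.   -0.02  0.  ] w 0.0851
rotvec [-0.0083  0.0198 -0.0229] shift cm [0.05 0.45 0.71]
t 2.675 pos [ 0.5744 -0.0503  0.2582] toolx [ 0.718  0.696 -0.019] toolz [-0.018 -0.009 -1.   ] F [0.7 0.  0.4] M [0.   0.03 0.01] w 0.0856
rotvec [-0.0064  0.0186 -0.0224] shift cm [0.02 0.38 0.82]
```

View pics/wrist5.png

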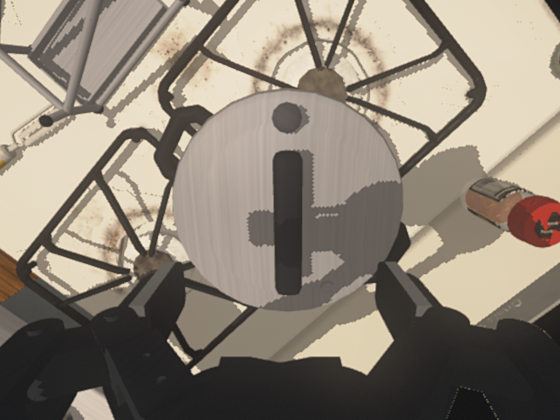

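View pics/side5.png

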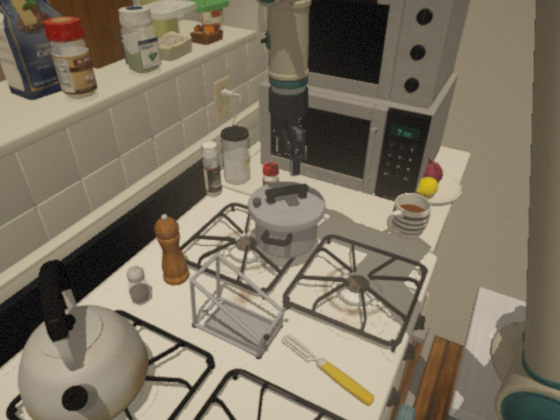

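Run:
```python
from h import *
crop("wrist5",160,80,420,320,3,"c_w5")
```

```text
(no output)
```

View pics/c_w5.png

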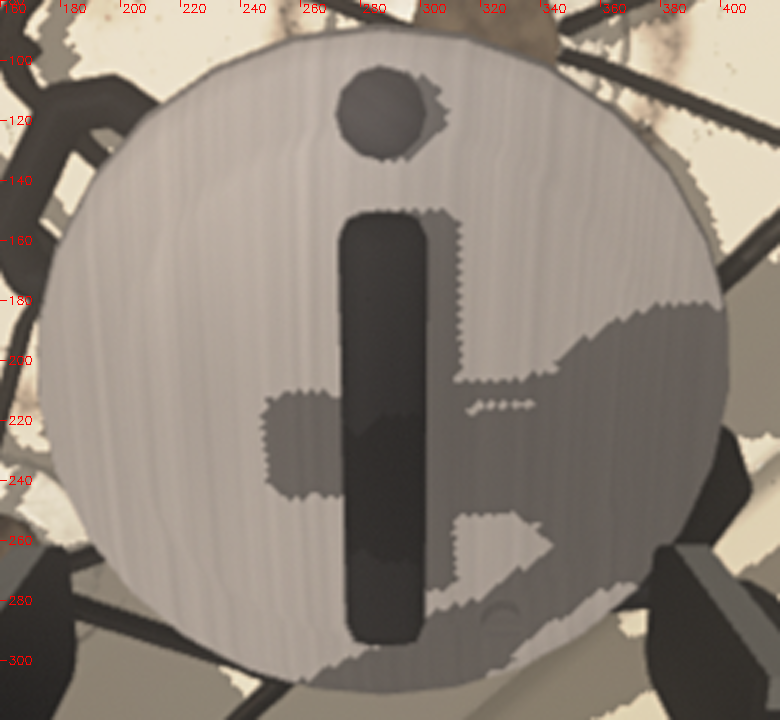

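```bash
cat > ba.py <<'E'
from h import *
from scipy.optimize import least_squares
import fitrest as fr
HE=None
def cc(x0,y0,f): return lambda x,y: np.array((x0+(x+.5)/f-.5,y0+(y+.5)/f-.5))
c5=cc(160,80,3);c4=cc(185,35,3);c1=cc(170,120,3);cs=cc(210,170,7);cd=cc(230,170,7)
cams={t:load(t) for t in("wrist1","wrist2","wrist3","wrist4","wrist5","scene1","side1")}
he=np.array([[-0.001,0.9621,0.2727,0.0702],[1,0.0011,0.0001,-0.0011],[-0.0002,0.2727,-0.9621,-0.1178],[0,0,0,1]])
BT=.052
lidpts=[("wrist4",c4(488,257),(0,.067,.036)),("wrist1",c1(549,332),(0,.067,.036)),("wrist5",c5(382,113),(0,.067,.036)),
("wrist4",c4(440,318),(0,.048,BT)),("wrist4",c4(189,571),(0,-.048,BT)),("wrist1",c1(482,406),(0,.048,BT)),("wrist1",c1(203,678),(0,-.048,BT)),
("wrist5",c5(384,211),(0,.048,BT)),("wrist5",c5(385,645),(0,-.048,BT)),
("wrist5",c5(341,400),"L"),("wrist5",c5(427,400),"Rr"),
("scene1",cs(248,258),(0,.067,.034)),("side1",cd(190,210),(0,.067,.034)),
("scene1",cs(300,190),(0,.048,.05)),("scene1",cs(525,115),(0,-.048,.05)),("side1",cd(262,150),(0,.048,.05)),("side1",cd(537,108),(0,-.048,.05))]
circ={"wrist4":[c4(*p) for p in [(20,390),(598,390),(310,113),(150,165),(480,165),(60,250),(560,250),(50,500),(575,500),(110,605),(520,610),(310,690)]],
"wrist1":[c1(*p) for p in [(330,163),(220,180),(130,232),(60,325),(500,200),(590,280),(640,345)]],
"wrist5":[c5(*p) for p in [(40,370),(728,370),(384,28),(384,692),(120,150),(650,150),(100,560),(560,650),(210,75),(560,70)]]}
def cam(t,p):
    K,M=cams[t]
    if t.startswith("wrist"):
        C=M@np.linalg.inv(he); h2=he.copy(); h2[:3,3]+=p[8:11]; h2[:3,:3]=R.from_rotvec(p[11:14]).as_matrix()@h2[:3,:3]; return K,C@h2
    M=M.copy(); i=14 if t=="scene1" else 17; M[:3,3]+=p[i:i+3]; return K,M
rmap={"s":"scene1","d":"side1"}
def wname(c):
    for t in("wrist1","wrist2","wrist3"):
        if np.allclose(c[1],cams[t][1]): return t
robs=[((wname(c) if k=="w" else rmap[k]),uv,f) for k,c,uv,f in fr.obs if f not in("fn","gn","gf","ff") and not(k in"sd" and f=="hf")]
def res(p,ZT=.020):
    x,y,z,yp,yl,rx,ry,ryaw=p[:8]; cl=np.array([x,y,z+.091]); Rl=R.from_euler('z',yl).as_matrix(); Rp=R.from_euler('z',yp).as_matrix(); pp=np.array([x,y,z]); r=[]
    cm={t:cam(t,p) for t in cams}
    for t,uv,v in lidpts:
        if v=="L" or v=="Rr":
            sgn=-1 if v=="L" else 1
            P=cl+np.array([[sgn*.009,-.03,.052],[sgn*.009,.03,.052]])@Rl.T; q=proj(cm[t],P); d=q[1]-q[0]; n=np.array([d[1],-d[0]])/np.linalg.norm(d); r+=[(uv-q[0])@n,0]
        else: r+=list(proj(cm[t],cl+Rl@np.array(v))[0]-uv)
    for t,o in circ.items():
        c=cm[t]
        for uv in o:
            q=onz(c,uv,cl[2]+ZT); n=(q-cl)[:2]; n/=np.hypot(*n)
            f=lambda rr: proj(c,np.array([cl[0]+rr*n[0],cl[1]+rr*n[1],cl[2]+ZT]))[0]
            g=f(.088)-f(.086); r.append((f(.086)-uv)@g/np.linalg.norm(g)*.7)
    c=cm["wrist4"]; u1,u2=c4(145,70),c4(283,28); q1,q2=[onz(c,u,z+.088) for u in (u1,u2)]; q=Rp.T@(q2-q1); r.append(q[1]*500)
    q1,q2=[onz(c,u,z+.082) for u in (c4(333,722),c4(445,695))]; q=Rp.T@(q2-q1); r.append(q[1]*500)
    Rz=R.from_euler('z',ryaw).as_matrix()
    for t,uv,f in robs: r+=list(proj(cm[t],np.array([rx,ry,0])+Rz@fr.F[f])[0]-uv)
    return np.r_[r,p[8:11]/.002,p[11:14]/.003,p[14:20]/.002]
if __name__=="__main__":
    for ZT in (.022,.018,.013):
        o=least_squares(lambda p:res(p,ZT),np.r_[.578,-.053,.04,.24,-.78,.548,.189,-.015,np.zeros(12)],loss='soft_l1')
        print(ZT,"pot",o.x[:3].round(4),np.degrees(o.x[3:5]).round(2),"rest",o.x[5:7].round(4),np.degrees(o.x[7]).round(2),"he",o.x[8:14].round(4),"S",o.x[14:17].round(4),"D",o.x[17:].round(4),"cost",round(o.cost,1))
    rr=res(o.x,ZT)
    for i,l in enumerate(lidpts): print(l[0],l[2],rr[2*i:2*i+2].round(1))
    J=o.jac; print("sd",np.sqrt(np.diag(np.linalg.inv(J.T@J)))[:8].round(4))
E
python3 ba.py 2>&1 | tail -30
```

```text
0.022 pot [ 0.577  -0.0518  0.037 ] [ 14.4  -44.99] rest [0.5468 0.1907] -0.88 he [ 0.0008  0.0003 -0.0042 -0.0004 -0.0007 -0.0004] S [-0.0015  0.001  -0.0021] D [-0.0003  0.0017 -0.0024] cost 48.1
0.018 pot [ 0.5766 -0.0516  0.0389] [ 14.4  -44.83] rest [0.5464 0.1906] -0.88 he [ 0.0005  0.     -0.0038 -0.0001 -0.0002 -0.0004] S [-0.0018  0.0009 -0.0015] D [-0.0006  0.0016 -0.0019] cost 42.2
0.013 pot [ 0.5762 -0.0516  0.0406] [ 14.4  -44.75] rest [0.5461 0.1902] -0.88 he [-0.     -0.0002 -0.0033  0.0003  0.0004 -0.0005] S [-0.0022  0.0008 -0.001 ] D [-0.0008  0.0013 -0.0013] cost 44.5
wrist4 (0, 0.067, 0.036) [-0.1  0.7]
wrist1 (0, 0.067, 0.036) [-0.2  0.4]
wrist5 (0, 0.067, 0.036) [-0.7  0.9]
wrist4 (0, 0.048, 0.052) [ 1.2 -0.2]
wrist4 (0, -0.048, 0.052) [-0.9  2.2]
wrist1 (0, 0.048, 0.052) [5.7 3.5]
wrist1 (0, -0.048, 0.052) [-1.   1.2]
wrist5 (0, 0.048, 0.052) [-0.6  1.9]
wrist5 (0, -0.048, 0.052) [ 1.1 -0.8]
wrist5 L [0.3 0. ]
wrist5 Rr [0.2 0. ]
scene1 (0, 0.067, 0.034) [0.2 0.4]
side1 (0, 0.067, 0.034) [0.3 0.3]
scene1 (0, 0.048, 0.05) [-0.6  1.5]
scene1 (0, -0.048, 0.05) [ 0.7 -1. ]
side1 (0, 0.048, 0.05) [-1.5  1.2]
side1 (0, -0.048, 0.05) [1.7 0.2]
sd [0.0007 0.0006 0.0011 0.0349 0.0072 0.0008 0.0007 0.0042]
```

Run:
```python
from mv import *
delta(yawpose(-44.9,.5766,-.0517,.22))
```

```text
t 2.675 pos [ 0.5744 -0.0503  0.2582] toolx [ 0.718  0.696 -0.019] toolz [-0.018 -0.009 -1.   ] F [0.7 0.  0.4] M [0.   0.03 0.01] w 0.0856
rotvec [-0.0063  0.0187 -0.0171] shift cm [0.14 0.27 3.82]
```

Emit:
carry_out(
  plan=[-0.006,0.019,-0.017,0.14,0.27,3.8,1,0,0,0,0,0,0,1],
)

```text
clock: 2.92
position: [0.5774, -0.0513, 0.2212]
ee_rot: [0.001, 0.923, 0.386, 0.002]
contact_force: [-0.7, -0.9, -0.3]
width: 0.0854
```

Run:
```python
from mv import *
delta(yawpose(-44.9,.5766,-.0517,.184))
```

```text
t 2.925 pos [ 0.5774 -0.0513  0.2212] toolx [0.703 0.711 0.002] toolz [ 0.003  0.    -1.   ] F [-0.7 -0.9 -0.3] M [-0.04  0.03  0.02] w 0.0854
rotvec [ 0.0023 -0.0025  0.0044] shift cm [-0.1  -0.04  3.72]
```

Emit:
carry_out(
  plan=[0.002,-0.002,0.004,-0.1,-0.04,2.0,1,0,0,0,0,0,1.7,1,0,0,0,0,0,0,1],
)

```text
clock: 3.3
position: [0.58, -0.052, 0.1893]
ee_rot: [0.003, 0.923, 0.385, 0.004]
contact_force: [-0.5, -0.3, 0.3]
width: 0.085
```

Run:
```python
from mv import *
delta(yawpose(-44.9,.5766,-.0517,.184))
grab("wrist","wrist6"); grab("scene","scene6")
crop("scene6",210,130,320,265,5,"c_s6")
```

```text
t 3.3 pos [ 0.58   -0.052   0.1893] toolx [0.704 0.71  0.005] toolz [ 0.009 -0.002 -1.   ] F [-0.5 -0.3  0.3] M [-0.    0.01  0.  ] w 0.085
rotvec [ 0.0079 -0.0051  0.0029] shift cm [-0.22 -0.27  0.53]
```

View pics/wrist6.png

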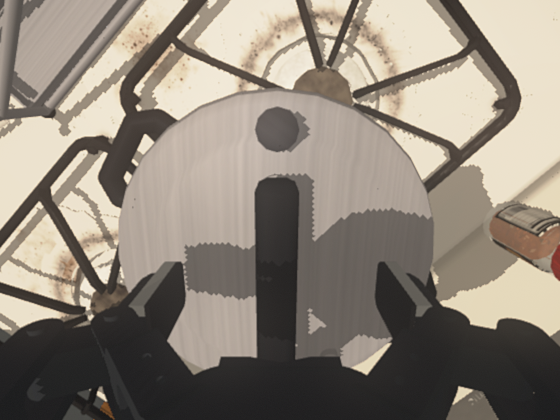

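View pics/c_s6.png

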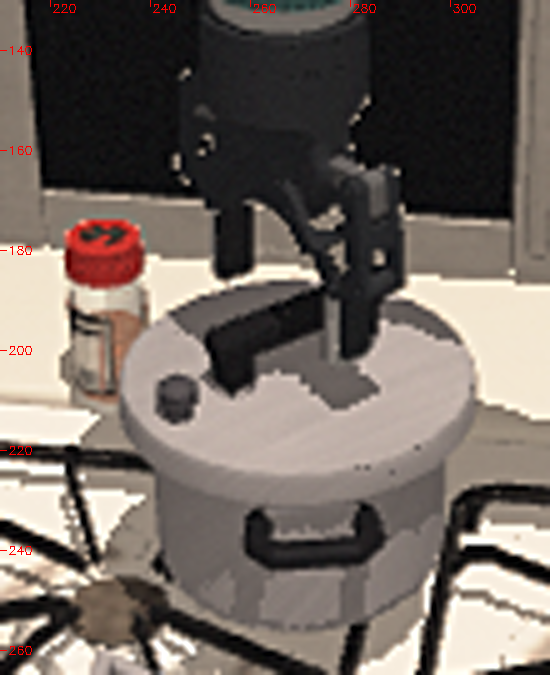

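Emit:
carry_out(
  plan=[0.008,-0.005,0.003,-0.22,-0.27,0.5,1,0,0,0,0,0,0,1],
)

```text
clock: 3.65
position: [0.5782, -0.052, 0.1873]
ee_rot: [0.002, 0.924, 0.383, 0.002]
contact_force: [0.1, -0.1, 0.4]
width: 0.0853
```

Run:
```python
from mv import *
delta(yawpose(-44.9,.5766,-.0517,.184))
```

```text
t 3.65 pos [ 0.5782 -0.052   0.1873] toolx [0.706 0.708 0.003] toolz [ 0.005 -0.001 -1.   ] F [ 0.1 -0.1  0.4] M [ 0.02 -0.    0.01] w 0.0853
rotvec [ 0.0047 -0.0031 -0.0001] shift cm [-0.09 -0.14  0.33]
```

Emit:
carry_out(
  plan=[0.005,-0.003,0,-0.1,-0.14,0.35,1,0,0,0,0,0,0.15,0.2,0,0,0,0,0,0,-0.4,0,0,0,0,0,0,-1,0,0,0,0,0,0,-1,0,0,0,0,0,0,-1],
  force=60,
)

```text
clock: 4.4
position: [0.5769, -0.052, 0.1826]
ee_rot: [0.0, 0.924, 0.383, 0.0]
contact_force: [-0.4, -0.5, -0.3]
width: 0.017
```

Run:
```python
from mv import *
delta(yawpose(-44.9,.5766,-.0517,.184))
grab("wrist","wrist7"); grab("scene","scene7")
crop("scene7",210,130,320,265,5,"c_s7")
```

```text
t 4.4 pos [ 0.5769 -0.052   0.1826] toolx [0.706 0.708 0.001] toolz [ 0.001 -0.    -1.   ] F [-0.4 -0.5 -0.3] M [-0.01  0.01  0.06] w 0.017
rotvec [ 0.0006 -0.0005 -0.0001] shift cm [-0.   -0.04 -0.14]
```

View pics/c_s7.png

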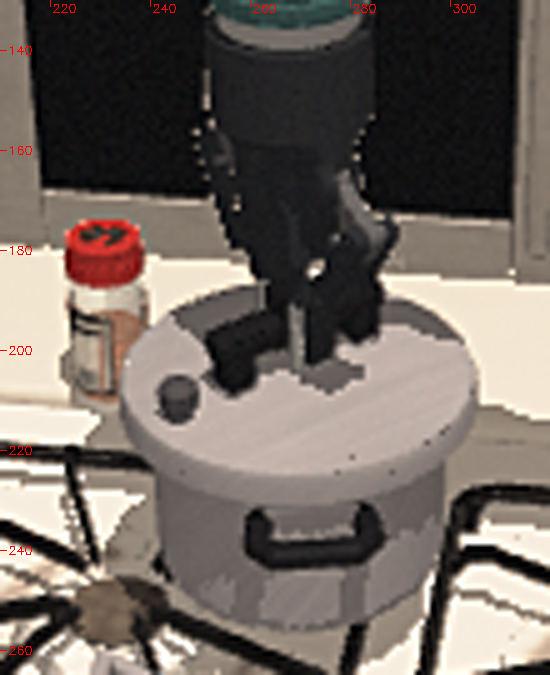

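View pics/wrist7.png

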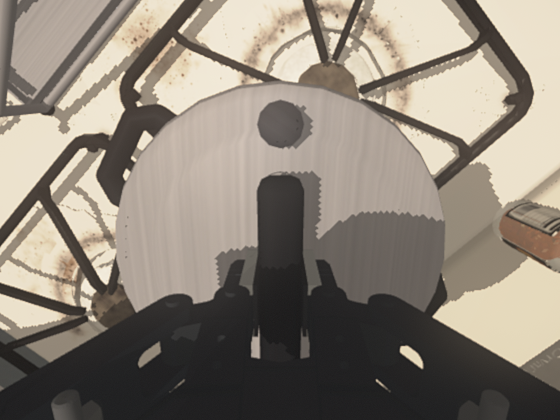

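Emit:
carry_out(
  plan=[0,0,0,0,0,0,-1,0,0,-0.08,0,0,0,-1,0,0,-0.1,0,0,0,-1,0,0,0,0,0,0,-1],
  force=100,
)

```text
clock: 5.0
position: [0.5769, -0.0519, 0.1827]
ee_rot: [0.0, 0.884, 0.467, 0.0]
contact_force: [-0.4, -0.6, 0.5]
width: 0.0161
```

Run:
```python
from mv import *
delta(yawpose(14.4,.5766,-.0517,.184))
```

```text
t 5.0 pos [ 0.5769 -0.0519  0.1827] toolx [0.565 0.825 0.001] toolz [ 0.001  0.    -1.   ] F [-0.4 -0.6  0.5] M [-0.02  0.    0.15] w 0.0161
rotvec [ 8.000e-04 -4.000e-04 -8.514e-01] shift cm [-0.   -0.03 -0.13]
```

Emit:
carry_out(
  plan=[0,0,-0.15,0,0,0,-1,0,0,-0.15,0,0,0,-1,0,0,-0.15,0,0,0,-1,0,0,-0.15,0,0,0,-1,0,0,0,0,0,0,-1],
)

```text
clock: 5.62
position: [0.5767, -0.0517, 0.1827]
ee_rot: [-0.0, 0.705, 0.71, 0.0]
contact_force: [0.7, 0.2, 0.0]
width: 0.0166
```

Run:
```python
from mv import *
delta(yawpose(14.4,.5766,-.0517,.184))
grab("wrist","wrist8"); grab("scene","scene8"); grab("side","side8")
crop("scene8",210,130,320,265,5,"c_s8")
```

```text
t 5.625 pos [ 0.5767 -0.0517  0.1827] toolx [-0.007  1.     0.001] toolz [ 0.001  0.001 -1.   ] F [0.7 0.2 0. ] M [-0.01  0.08  0.16] w 0.0166
rotvec [ 0.0006 -0.0007 -0.244 ] shift cm [ 0.   -0.01 -0.13]
```

View pics/wrist8.png

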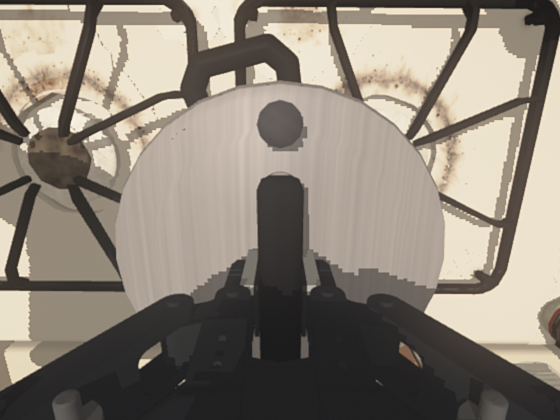

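View pics/c_s8.png

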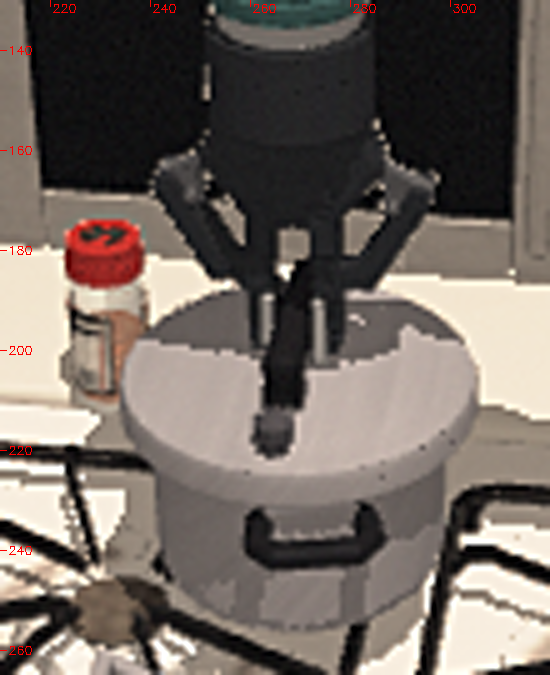

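Emit:
carry_out(
  plan=[0,0,-0.13,0,0,0,-1,0,0,-0.12,0,0,0,-1,0,0,0,0,0,0,-1],
)

```text
clock: 6.15
position: [0.5766, -0.0517, 0.1827]
ee_rot: [-0.0, 0.611, 0.792, 0.001]
contact_force: [-0.0, 0.7, 0.2]
width: 0.0165
```

Run:
```python
from mv import *
delta(yawpose(14.4,.5766,-.0517,.184))
grab("wrist","wrist9")
crop("wrist9",110,20,450,300,2,"c_w9")
```

```text
t 6.15 pos [ 0.5766 -0.0517  0.1827] toolx [-0.254  0.967  0.001] toolz [ 0.     0.001 -1.   ] F [-0.   0.7  0.2] M [-0.    0.02  0.2 ] w 0.0165
rotvec [ 0.0006 -0.0009  0.0056] shift cm [-0.   -0.   -0.13]
```

View pics/c_w9.png

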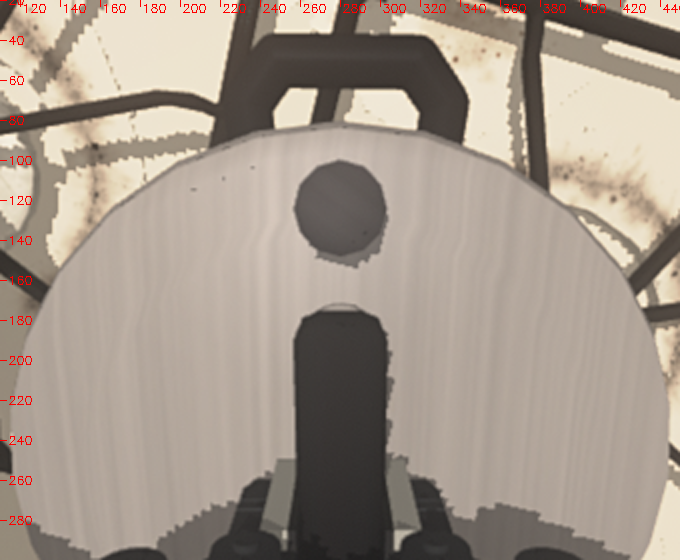

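Emit:
carry_out(
  plan=[0,0,0,0,0,-0.6,-1,0,0,0,0,0,-0.8,-1,0,0,0,0,0,0,-1],
)

```text
clock: 6.58
position: [0.576, -0.0517, 0.1959]
ee_rot: [-0.001, 0.612, 0.79, -0.0]
contact_force: [0.9, -0.1, -3.6]
width: 0.0164
```

Run:
```python
from mv import *
delta(yawpose(14.4,.5766,-.0517,.3))
grab("scene","scene10")
crop("scene10",210,130,320,265,5,"c_s10")
```

```text
t 6.575 pos [ 0.576  -0.0517  0.1959] toolx [-0.25   0.968  0.002] toolz [-0.002  0.001 -1.   ] F [ 0.9 -0.1 -3.6] M [-0.05 -0.05  0.03] w 0.0164
rotvec [-0.0018 -0.002   0.0011] shift cm [  0.     0.04 -10.41]
```

View pics/c_s10.png

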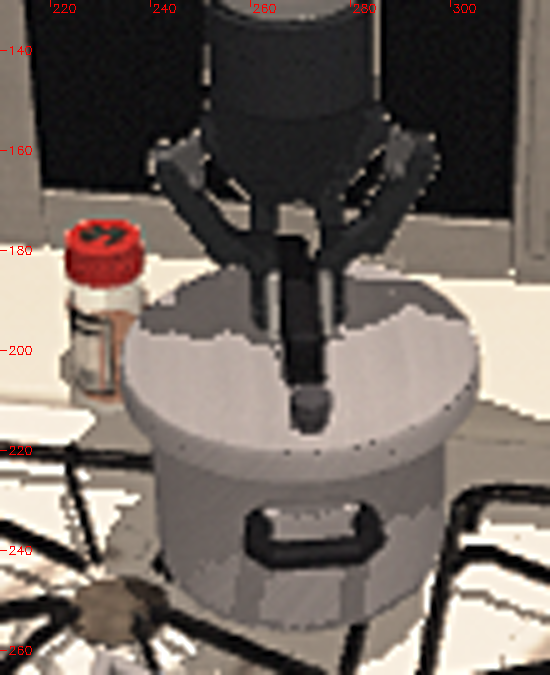

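Emit:
carry_out(
  plan=[0,0,0,0,0.02,-1.5,-1,0,0,0,0,0,-2.5,-1,0,0,0,0,0,-3,-1,0,0,0,0,0,-3,-1,0,0,0,0,0,-1.5,-1,0,0,0,0,0,0,-1],
)

```text
clock: 7.38
position: [0.5746, -0.051, 0.3176]
ee_rot: [-0.003, 0.613, 0.79, -0.001]
contact_force: [-0.2, -0.1, -3.3]
width: 0.0167
```

Run:
```python
from mv import *
delta(yawpose(-0.9,.54,.19,.3))
grab("scene","scene11"); grab("wrist","wrist11")
```

```text
t 7.375 pos [ 0.5746 -0.051   0.3176] toolx [-0.249  0.969  0.004] toolz [-0.005  0.003 -1.   ] F [-0.2 -0.1 -3.3] M [ 0.06 -0.    0.01] w 0.0167
rotvec [-0.005  -0.0034  0.2671] shift cm [24.19  2.65  1.84]
```

View pics/scene11.png

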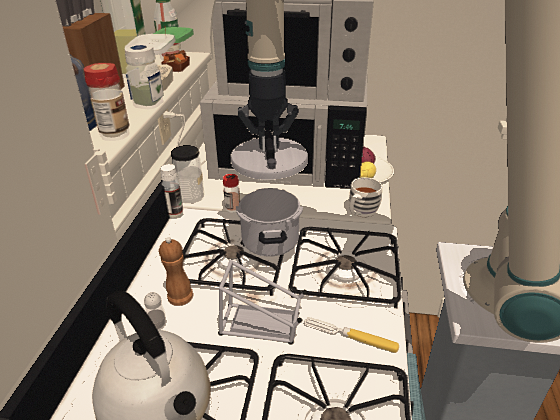

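View pics/wrist11.png

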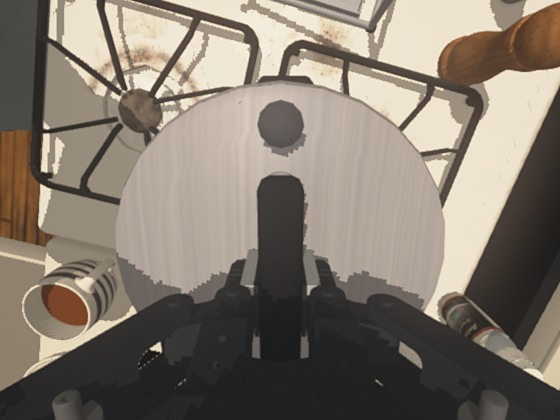

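Emit:
carry_out(
  plan=[0,0,0.09,0,0,0,-1,0,0,0.13,0,0,0,-1,0,0,0.04,2.0,-1.0,0,-1,0,0,0,4.5,-1.5,0,-1,0,0,0,5.5,-2.0,0,-1,0,0,0,5.5,-1.5,0,-1,0,0,0,4.0,-1.0,0,-1,0,0,0,2.0,0,0,-1,0,0,0,0,0,0,-1],
)

```text
clock: 8.6
position: [0.5, 0.1911, 0.3064]
ee_rot: [-0.012, 0.714, 0.7, -0.01]
contact_force: [0.3, -1.2, -3.3]
width: 0.0168
```

```bash
cat >> mv.py <<'E'
SEAT=np.array([.5464,.1905,.092]); SYAW=np.radians(-.88); LH=.0529
def seatT():
    A=R.from_euler('z',SYAW).as_matrix()@np.array([[np.cos(np.pi/6),0,-.5],[0,1,0],[.5,0,np.cos(np.pi/6)]])
    return T(A,SEAT)
def lidtarget(u,v,w,tilt=None):
    S=seatT(); A=S[:3,:3]
    tx,ty,tz=A[:,1],A[:,0],-A[:,2]
    p=S[:3,3]+A@np.array([u,v,w+LH]); return T(np.c_[tx,ty,tz],p)
def lidnow():
    C=tcp(); S=seatT(); o=C[:3,3]+C[:3,2]*LH; l=S[:3,:3].T@(o-S[:3,3]); print("lid in seat frame mm",(l*1000).round(1))
E
python3 - <<'E'
from mv import *
delta(yawpose(-.9,.50,.19,.31)); delta(lidtarget(.01,0,.08)); lidnow(); print(lidtarget(.01,0,.08)[:3,3])
S=load("scene1"); print("pepper base",onz(S,(180,300),0))
print(telemetry.get_state()["qpos"].round(3))
grab("scene","scene12")
E
```

```text
t 8.6 pos [0.5    0.1911 0.3064] toolx [0.021 1.    0.003] toolz [-0.031  0.004 -1.   ] F [ 0.3 -1.2 -3.3] M [-0.03 -0.05 -0.01] w 0.0168
rotvec [-0.0313 -0.0034 -0.0048] shift cm [-0.11 -0.01 -0.36]
t 8.6 pos [0.5    0.1911 0.3064] toolx [0.021 1.    0.003] toolz [-0.031  0.004 -1.   ] F [ 0.3 -1.2 -3.3] M [-0.03 -0.05 -0.01] w 0.0168
rotvec [-0.5549 -0.0019 -0.0059] shift cm [-0.02 -0.84  9.46]
lid in seat frame mm [ 39.1   0.  164. ]
[0.48861707 0.19138755 0.21209478]
pepper base [ 7.53109164e-01  1.45663206e-01 -1.11022302e-16]
[0.228 0.206 1.478 0.011 1.488 0.247]
```

View pics/scene12.png

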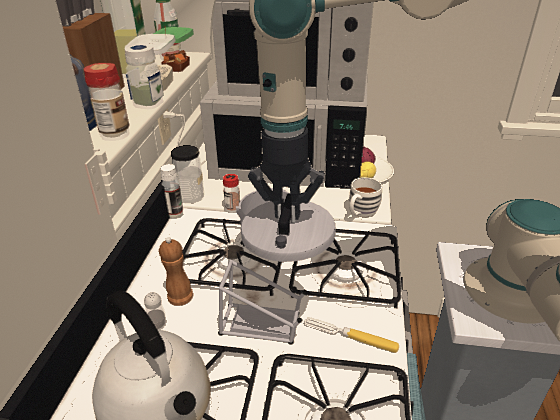

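Emit:
carry_out(
  plan=[-0.11,0,0,0,0,0,-1,-0.15,0,0,0,0,0,-1,-0.15,0,0,0,0,0,-1,-0.12,0,0,0,0,0,-1,0,0,0,0,0,0,-1],
)

```text
clock: 9.28
position: [0.4971, 0.1819, 0.3004]
ee_rot: [0.179, 0.695, 0.676, 0.17]
contact_force: [-0.3, -0.7, -3.2]
width: 0.0165
```

Run:
```python
from mv import *
delta(lidtarget(.01,0,.08)); lidnow()
print(telemetry.get_state()["qpos"].round(3))
```

```text
t 9.275 pos [0.4971 0.1819 0.3004] toolx [ 0.03   1.    -0.006] toolz [ 0.478 -0.02  -0.878] F [-0.3 -0.7 -3.2] M [0.04 0.53 0.03] w 0.0165
rotvec [-0.0249  0.0125 -0.0095] shift cm [ 0.98 -4.99  7.33]
lid in seat frame mm [ 60.3 -10.  152.2]
[ 0.331 -0.02   1.854 -0.233  0.852  0.473]
```

Emit:
carry_out(
  plan=[-0.025,0.012,-0.01,0.4,-2.0,2.0,-1,0,0,0,0.4,-2.0,2.5,-1,0,0,0,0.2,-1.0,2.5,-1,0,0,0,0,0,0,-1,0,0,0,0,0,0,-1],
)

```text
clock: 9.9
position: [0.4935, 0.188, 0.2153]
ee_rot: [0.185, 0.691, 0.675, 0.178]
contact_force: [1.2, 0.4, -3.7]
width: 0.0164
```

Run:
```python
from mv import *
delta(lidtarget(.01,0,.08)); lidnow()
grab("scene","scene13"); grab("side","side13"); grab("wrist","wrist13")
```

```text
t 9.9 pos [0.4935 0.188  0.2153] toolx [ 0.024  1.    -0.004] toolz [ 0.496 -0.015 -0.868] F [ 1.2  0.4 -3.7] M [ 0.01  0.57 -0.03] w 0.0164
rotvec [-0.0042  0.0078 -0.0057] shift cm [ 0.33 -0.59  0.03]
lid in seat frame mm [15.6 -3.7 80.3]
```

View pics/scene13.png

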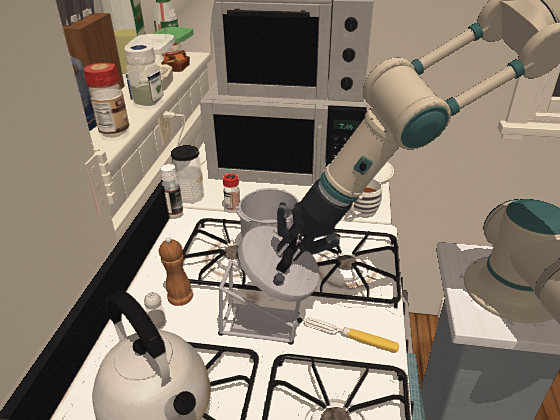

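View pics/side13.png

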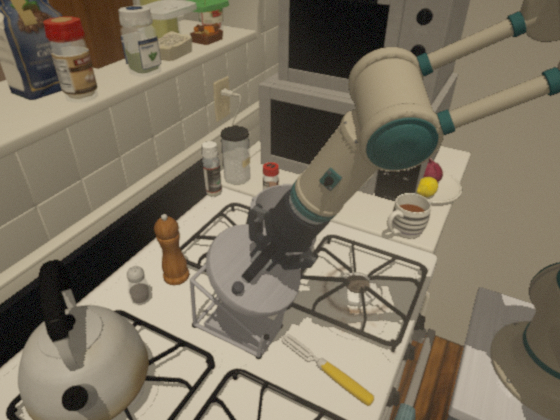

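View pics/wrist13.png

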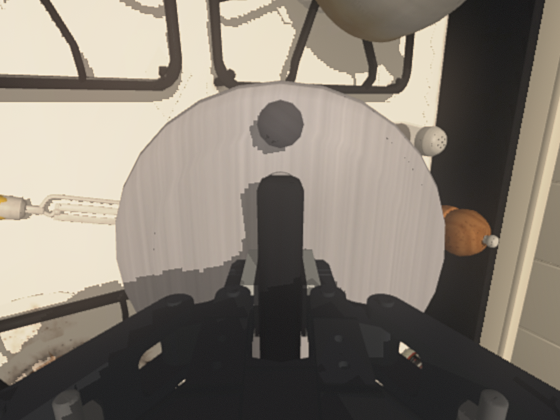

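Emit:
carry_out(
  plan=[-0.004,0.008,-0.006,0.33,-0.6,1.5,-1,0,0,0,0,0,2.0,-1,0,0,0,0,0,1.5,-1,0,0,0,0,0,0,-1,0,0,0,0,0,0,-1],
)

```text
clock: 10.68
position: [0.5163, 0.192, 0.1735]
ee_rot: [0.186, 0.687, 0.677, 0.186]
contact_force: [0.6, 0.5, -3.7]
width: 0.0163
```

Run:
```python
from mv import *
delta(lidtarget(.008,0,.02)); lidnow()
grab("scene","scene14"); grab("side","side14")
crop("scene14",200,190,330,350,4,"c_s14");crop("side14",170,200,320,360,4,"c_d14")
```

```text
t 10.675 pos [0.5163 0.192  0.1735] toolx [0.014 1.    0.003] toolz [ 0.508 -0.004 -0.861] F [ 0.6  0.5 -3.7] M [0.07 0.62 0.01] w 0.0163
rotvec [ 0.0096 -0.0034 -0.0008] shift cm [-0.11 -0.68  1.27]
lid in seat frame mm [15.2  1.2 32.8]
```

Emit:
carry_out(
  plan=[0.01,-0.003,0,-0.1,-0.65,0.6,-1,0,0,0,0,0,0.6,-1,0,0,0,0,0,0,-1,0,0,0,0,0,0,-1],
)

```text
clock: 11.28
position: [0.5165, 0.1911, 0.1597]
ee_rot: [0.184, 0.688, 0.678, 0.182]
contact_force: [0.7, 0.1, -3.6]
width: 0.0167
```

Run:
```python
from mv import *
delta(lidtarget(.008,0,.006)); lidnow()
```

```text
t 11.275 pos [0.5165 0.1911 0.1597] toolx [0.016 1.    0.001] toolz [ 0.5   -0.007 -0.866] F [ 0.7  0.1 -3.6] M [-0.02  0.59  0.02] w 0.0167
rotvec [-0.     -0.0007 -0.0006] shift cm [-0.02  0.    1.46]
lid in seat frame mm [ 8.   0.2 20.6]
```

Emit:
carry_out(
  plan=[0,0,0,0,0,0.5,-1,0,0,0,0,0,0.5,-1,0,0,0,0,0,0,-1],
)

```text
clock: 11.65
position: [0.5221, 0.1911, 0.1506]
ee_rot: [0.184, 0.688, 0.678, 0.182]
contact_force: [0.1, -0.1, -4.6]
width: 0.0161
```

Run:
```python
from mv import *
delta(lidtarget(.008,0,.0)); lidnow()
```

```text
t 11.65 pos [0.5221 0.1911 0.1506] toolx [0.016 1.    0.001] toolz [ 0.5   -0.007 -0.866] F [ 0.1 -0.1 -4.6] M [ 0.02  0.6  -0.08] w 0.0161
rotvec [ 0.0004 -0.0009 -0.0007] shift cm [-0.02 -0.02  1.  ]
lid in seat frame mm [ 8.2  0.3 10. ]
```

Emit:
carry_out(
  plan=[0,0,0,0,0,0.4,-1,0,0,0,0,0,0.2,-1,0,0,0,0,0,0,-1],
)

```text
clock: 12.02
position: [0.5254, 0.1911, 0.1449]
ee_rot: [0.184, 0.688, 0.678, 0.182]
contact_force: [-0.8, -0.1, -3.2]
width: 0.0163
```

Run:
```python
from mv import *
delta(lidtarget(.008,0,.0)); lidnow()
```

```text
t 12.025 pos [0.5254 0.1911 0.1449] toolx [0.015 1.    0.001] toolz [ 0.5   -0.007 -0.866] F [-0.8 -0.1 -3.2] M [ 0.01  0.61 -0.  ] w 0.0163
rotvec [ 0.0003 -0.0009 -0.0006] shift cm [-0.03 -0.03  0.35]
lid in seat frame mm [8.3 0.3 3.5]
```

Emit:
carry_out(
  plan=[0,0,0,0,0,0.2,-1,0,0,0,0,0,0,-1],
)

```text
clock: 12.28
position: [0.5265, 0.1911, 0.1432]
ee_rot: [0.184, 0.688, 0.678, 0.182]
contact_force: [-0.7, -0.2, -3.9]
width: 0.0163
```

Run:
```python
from mv import *
delta(lidtarget(.008,0,.0)); lidnow()
```

```text
t 12.275 pos [0.5265 0.1911 0.1432] toolx [0.015 1.    0.001] toolz [ 0.5   -0.007 -0.866] F [-0.7 -0.2 -3.9] M [-0.    0.62 -0.01] w 0.0163
rotvec [ 0.0006 -0.001  -0.0007] shift cm [-0.03 -0.04  0.14]
lid in seat frame mm [8.4 0.3 1.4]
```

Emit:
carry_out(
  plan=[0,0,0,0,0,0.15,-1,0,0,0,0,0,0,-1],
)

```text
clock: 12.52
position: [0.5273, 0.1911, 0.142]
ee_rot: [0.184, 0.688, 0.678, 0.182]
contact_force: [0.3, -0.3, -3.6]
width: 0.0165
```

Run:
```python
from mv import *
delta(lidtarget(.008,0,.0)); lidnow()
```

```text
t 12.525 pos [0.5273 0.1911 0.142 ] toolx [0.015 1.    0.001] toolz [ 0.501 -0.007 -0.866] F [ 0.3 -0.3 -3.6] M [ 0.02  0.6  -0.01] w 0.0165
rotvec [ 0.0008 -0.001  -0.0007] shift cm [-0.03 -0.05 -0.01]
lid in seat frame mm [ 8.5  0.4 -0.1]
```

Emit:
carry_out(
  plan=[0,0,0,0,0,0.15,-1,0,0,0,0,0,0,-1],
)

```text
clock: 12.78
position: [0.5282, 0.1911, 0.1406]
ee_rot: [0.184, 0.688, 0.678, 0.182]
contact_force: [-0.2, 0.5, -3.5]
width: 0.0164
```

Run:
```python
from mv import *
delta(lidtarget(.008,0,.0)); lidnow()
```

```text
t 12.775 pos [0.5282 0.1911 0.1406] toolx [0.015 1.    0.001] toolz [ 0.501 -0.007 -0.866] F [-0.2  0.5 -3.5] M [-0.02  0.66 -0.01] w 0.0164
rotvec [ 0.001  -0.0011 -0.0007] shift cm [-0.04 -0.05 -0.16]
lid in seat frame mm [ 8.6  0.4 -1.6]
```

Emit:
carry_out(
  plan=[0,0,0,0,0,0.15,-1,0,0,0,0,0,0,-1],
)

```text
clock: 13.02
position: [0.529, 0.1912, 0.1394]
ee_rot: [0.184, 0.688, 0.678, 0.182]
contact_force: [-0.3, -0.0, -3.4]
width: 0.0163
```

Run:
```python
from mv import *
delta(lidtarget(.008,0,.0)); lidnow()
grab("scene","scene15"); grab("side","side15")
```

```text
t 13.025 pos [0.529  0.1912 0.1394] toolx [0.015 1.    0.001] toolz [ 0.501 -0.007 -0.865] F [-0.3 -0.  -3.4] M [0.03 0.6  0.03] w 0.0163
rotvec [ 0.0012 -0.0012 -0.0006] shift cm [-0.04 -0.06 -0.32]
lid in seat frame mm [ 8.7  0.5 -3.2]
```

Emit:
carry_out(
  plan=[0,0,0,0,0,0.12,-1,0,0,0,0,0,0,-1],
)

```text
clock: 13.38
position: [0.529, 0.1913, 0.1395]
ee_rot: [0.185, 0.688, 0.677, 0.183]
contact_force: [-0.3, -0.4, -4.2]
width: 0.0165
```

Run:
```python
from mv import *
delta(lidtarget(.008,0,.0)); lidnow()
```

```text
t 13.375 pos [0.529  0.1913 0.1395] toolx [0.015 1.    0.002] toolz [ 0.502 -0.006 -0.865] F [-0.3 -0.4 -4.2] M [-0.01  0.6   0.06] w 0.0165
rotvec [ 0.0022 -0.0014 -0.0009] shift cm [-0.05 -0.06 -0.31]
lid in seat frame mm [ 8.8  0.6 -3.1]
```

Emit:
carry_out(
  plan=[0.002,0,0,0,0,0.15,-1,0,0,0,0,0,0,-1],
)

```text
clock: 13.62
position: [0.5291, 0.1914, 0.1395]
ee_rot: [0.184, 0.688, 0.677, 0.183]
contact_force: [-0.4, -0.0, -4.0]
width: 0.0166
```

Run:
```python
from mv import *
delta(lidtarget(.008,0,.0)); lidnow()
```

```text
t 13.625 pos [0.5291 0.1914 0.1395] toolx [0.015 1.    0.002] toolz [ 0.501 -0.006 -0.865] F [-0.4 -0.  -4. ] M [-0.01  0.63  0.01] w 0.0166
rotvec [ 0.0013 -0.0018 -0.0011] shift cm [-0.06 -0.07 -0.31]
lid in seat frame mm [ 8.8  0.7 -3.1]
```

Emit:
carry_out(
  plan=[0,0,0,0,0,0.2,-1],
)

```text
clock: 13.75
position: [0.5293, 0.1915, 0.1391]
ee_rot: [0.184, 0.688, 0.677, 0.183]
contact_force: [-24.2, 2.1, 26.6]
width: 0.0163
```

Run:
```python
from mv import *
delta(lidtarget(.008,0,.0)); lidnow()
```

```text
t 13.75 pos [0.5293 0.1915 0.1391] toolx [0.016 1.    0.003] toolz [ 0.502 -0.006 -0.865] F [-24.2   2.1  26.6] M [0.04 1.5  0.05] w 0.0163
rotvec [ 0.0024 -0.0021 -0.0017] shift cm [-0.08 -0.07 -0.36]
lid in seat frame mm [ 8.9  0.9 -3.6]
```

Emit:
carry_out(
  plan=[0,0,0,-0.05,-0.3,0,-1,0,0,0,0,-0.25,0,-1],
)

```text
clock: 14.0
position: [0.5261, 0.1917, 0.138]
ee_rot: [0.185, 0.688, 0.677, 0.185]
contact_force: [0.6, -0.7, -1.6]
width: 0.0164
```

Run:
```python
from mv import *
delta(lidtarget(.0,0,-.0031)); lidnow()
A=seatT()[:3,:3]; print((A.T@(telemetry.get_state()["contact_force"]-[0,0,-3.7])).round(1))
```

```text
t 14.0 pos [0.5261 0.1917 0.138 ] toolx [0.014 1.    0.004] toolz [ 0.506 -0.004 -0.863] F [ 0.6 -0.7 -1.6] M [-0.19  0.5  -0.08] w 0.0164
rotvec [ 0.0068 -0.0037 -0.001 ] shift cm [-0.09 -0.54  0.01]
lid in seat frame mm [ 5.7  1.1 -2.9]
[ 1.6 -0.7  1.5]
```

Emit:
carry_out(
  plan=[0.006,-0.003,-0.001,-0.08,-0.3,0,-1,0,0,0,0,-0.2,0,-1],
)

```text
clock: 14.25
position: [0.5246, 0.1918, 0.137]
ee_rot: [0.186, 0.687, 0.677, 0.185]
contact_force: [3.5, -2.3, 3.1]
width: 0.0165
```

Run:
```python
from mv import *
delta(lidtarget(.0,0,-.0031)); lidnow()
A=seatT()[:3,:3]; print((A.T@(telemetry.get_state()["contact_force"]-[0,0,-3.7])).round(1))
```

```text
t 14.25 pos [0.5246 0.1918 0.137 ] toolx [0.014 1.    0.002] toolz [ 0.505 -0.005 -0.863] F [ 3.5 -2.3  3.1] M [-0.47 -0.16 -0.24] w 0.0165
rotvec [ 0.006  -0.0027 -0.0002] shift cm [-0.09 -0.36  0.  ]
lid in seat frame mm [ 3.9  1.1 -3.1]
[ 6.5 -2.2  4.1]
```

Emit:
carry_out(
  plan=[0.004,-0.002,0,-0.05,-0.25,0,-1,0,0,0,0,-0.2,0,-1],
)

```text
clock: 14.5
position: [0.5243, 0.1919, 0.1372]
ee_rot: [0.187, 0.687, 0.677, 0.185]
contact_force: [4.6, -2.5, 2.9]
width: 0.0165
```

Run:
```python
from mv import *
delta(lidtarget(.0,0,-.0031)); lidnow()
A=seatT()[:3,:3]; print((A.T@(telemetry.get_state()["contact_force"]-[0,0,-3.7])).round(1))
```

```text
t 14.5 pos [0.5243 0.1919 0.1372] toolx [0.014 1.    0.002] toolz [ 0.508 -0.005 -0.862] F [ 4.6 -2.5  2.9] M [-0.53 -0.32 -0.28] w 0.0165
rotvec [ 0.0088 -0.0024 -0.0001] shift cm [-0.11 -0.34  0.04]
lid in seat frame mm [ 3.9  1.2 -2.7]
[ 7.3 -2.4  3.3]
```

Emit:
carry_out(
  plan=[0.009,-0.002,0,-0.2,0.05,0,-1,0,0,0,0,0,0,-1],
)

```text
clock: 14.75
position: [0.5241, 0.1895, 0.1366]
ee_rot: [0.184, 0.689, 0.678, 0.18]
contact_force: [2.5, -2.1, -0.0]
width: 0.016
```

Run:
```python
from mv import *
delta(lidtarget(.0,0,-.0031)); lidnow()
A=seatT()[:3,:3]; print((A.T@(telemetry.get_state()["contact_force"]-[0,0,-3.7])).round(1))
```

```text
t 14.75 pos [0.5241 0.1895 0.1366] toolx [ 0.016  1.    -0.   ] toolz [ 0.497 -0.008 -0.867] F [ 2.5 -2.1 -0. ] M [-0.41 -0.11 -0.15] w 0.016
rotvec [-0.0028  0.0005 -0.0002] shift cm [ 0.14 -0.29 -0.  ]
lid in seat frame mm [ 2.8 -1.4 -3.1]
[ 4.  -2.1  1.9]
```

Emit:
carry_out(
  plan=[-0.002,0,0,-0.05,-0.25,0,-1,0,0,0,0,-0.15,0,-1],
)

```text
clock: 15.0
position: [0.5234, 0.1896, 0.1366]
ee_rot: [0.186, 0.687, 0.678, 0.184]
contact_force: [4.5, -3.8, 0.4]
width: 0.0165
```

Run:
```python
from mv import *
delta(lidtarget(.0,0,-.0031)); lidnow()
A=seatT()[:3,:3]; print((A.T@(telemetry.get_state()["contact_force"]-[0,0,-3.7])).round(1))
```

```text
t 15.0 pos [0.5234 0.1896 0.1366] toolx [0.014 1.    0.001] toolz [ 0.505 -0.006 -0.863] F [ 4.5 -3.8  0.4] M [-0.48 -0.3  -0.24] w 0.0165
rotvec [ 0.0055 -0.0013  0.0006] shift cm [ 0.13 -0.24  0.03]
lid in seat frame mm [ 2.7 -1.2 -2.8]
[ 6.  -3.8  1.2]
```

```bash
sed -i 's/SEAT=np.array(\[.5464,.1905,.092\])/SEAT=np.array([.5486,.1877,.092])/; s/LH=.0529/LH=.0510/' mv.py
python3 - <<'E'
from mv import *
lidnow(); delta(lidtarget(0,0,0))
E
```

```text
lid in seat frame mm [0.7 1.6 0.2]
t 15.0 pos [0.5234 0.1896 0.1366] toolx [0.014 1.    0.001] toolz [ 0.505 -0.006 -0.863] F [ 4.5 -3.8  0.4] M [-0.48 -0.3  -0.24] w 0.0165
rotvec [ 0.0055 -0.0013  0.0006] shift cm [-0.15 -0.04  0.02]
```

Emit:
carry_out(
  plan=[0.005,-0.001,0,-0.2,0.05,0,-1,0,0,0,0,-0.1,0,-1],
)

```text
clock: 15.25
position: [0.5236, 0.1884, 0.1366]
ee_rot: [0.184, 0.688, 0.678, 0.183]
contact_force: [4.8, -1.9, 0.6]
width: 0.0164
```

Run:
```python
from mv import *
delta(lidtarget(.0,0,0)); lidnow()
A=seatT()[:3,:3]; print((A.T@(telemetry.get_state()["contact_force"]-[0,0,-3.7])).round(1))
```

```text
t 15.25 pos [0.5236 0.1884 0.1366] toolx [0.014 1.    0.002] toolz [ 0.502 -0.005 -0.865] F [ 4.8 -1.9  0.6] M [-0.35 -0.53  0.1 ] w 0.0164
rotvec [ 0.0021 -0.0023  0.0006] shift cm [-0.03 -0.06  0.01]
lid in seat frame mm [0.7 0.4 0.1]
[ 6.4 -1.8  1.3]
```

Emit:
carry_out(
  plan=[0.002,-0.002,0,-0.03,0,0.15,-1,0,0,0,0,0,0,-1,0,0,0,0,0,0,-1],
)

```text
clock: 15.62
position: [0.5237, 0.1884, 0.1365]
ee_rot: [0.185, 0.687, 0.678, 0.182]
contact_force: [4.4, 0.3, -0.8]
width: 0.0164
```

Run:
```python
from mv import *
delta(lidtarget(.0,0,0)); lidnow()
A=seatT()[:3,:3]; print((A.T@(telemetry.get_state()["contact_force"]-[0,0,-3.7])).round(1))
grab("scene","scene16"); grab("side","side16"); grab("wrist","wrist16")
```

```text
t 15.625 pos [0.5237 0.1884 0.1365] toolx [ 0.013  1.    -0.   ] toolz [ 0.501 -0.007 -0.865] F [ 4.4  0.3 -0.8] M [-0.17 -0.21  0.06] w 0.0164
rotvec [ 0.0015 -0.0007  0.002 ] shift cm [-0.04 -0.07 -0.  ]
lid in seat frame mm [ 0.8  0.4 -0. ]
[5.3 0.3 0.4]
```

Emit:
carry_out(
  plan=[0,0,0,0,0,0,-0.5,0,0,0,0,0,0,-0.3,0,0,0,0,0,0,0,0,0,0,0,0,0,0.3],
  force=20,
)

```text
clock: 16.27
position: [0.5211, 0.1874, 0.1344]
ee_rot: [0.183, 0.689, 0.678, 0.179]
contact_force: [0.0, 1.0, -0.5]
width: 0.0551
```

Run:
```python
from mv import *
delta(lidtarget(.0,0,0)); lidnow()
A=seatT()[:3,:3]; print((A.T@(telemetry.get_state()["contact_force"])).round(1))
grab("scene","scene17"); grab("side","side17"); grab("wrist","wrist17")
for n in ("scene","side"):
    a=cv2.imread(f"pics/{n}16.png").astype(int);b=cv2.imread(f"pics/{n}17.png").astype(int); d=np.abs(a-b).max(2)>30; ys,xs=np.where(d); print(n,d.sum(),xs.min() if d.any() else None,xs.max() if d.any() else None,ys.min() if d.any() else None,ys.max() if d.any() else None)
```

```text
t 16.275 pos [0.5211 0.1874 0.1344] toolx [ 0.016  1.    -0.002] toolz [ 0.496 -0.009 -0.868] F [ 0.   1.  -0.5] M [-0.03  0.24  0.02] w 0.0551
rotvec [-0.0046  0.0017  0.    ] shift cm [ 0.07  0.26 -0.06]
lid in seat frame mm [-2.8 -0.8 -0.6]
[-0.2  1.  -0.5]
scene 2773 233 558 1 338
side 1448 21 545 8 395
```

Emit:
carry_out(
  plan=[0,0,0,0,0.25,0,0.7,0,0,0,0,0,0,0.7,0,0,0,0,0,-1.0,0.7,0,0,0,0,0,-1.5,0.7],
)

```text
clock: 16.92
position: [0.5106, 0.1875, 0.1577]
ee_rot: [0.183, 0.689, 0.678, 0.179]
contact_force: [-0.1, 1.4, -0.4]
width: 0.0723
```

Run:
```python
from mv import *
delta(lidtarget(.0,0,0)); lidnow()
print(telemetry.get_state()["contact_force"].round(1))
```

```text
t 16.925 pos [0.5106 0.1875 0.1577] toolx [ 0.016  1.    -0.002] toolz [ 0.495 -0.01  -0.869] F [-0.1  1.4 -0.4] M [0.06 0.25 0.01] w 0.0723
rotvec [-0.0061  0.0023  0.0002] shift cm [0.09 0.02 2.49]
lid in seat frame mm [-0.4 -0.9 24.9]
[-0.1  1.4 -0.4]
```

Emit:
carry_out(
  plan=[0,0,0,0,0,-2.5,0.7,0,0,0,0,0,-4,0.7,0,0,0,0,0,-4,0.7,0,0,0,0,0,-2,0.7,0,0,0,0,0,0,0.7,0,0,0,0,0,0,0.7],
)

```text
clock: 17.68
position: [0.4437, 0.1894, 0.2754]
ee_rot: [0.183, 0.688, 0.678, 0.183]
contact_force: [0.3, 0.1, -0.6]
width: 0.0724
```

Run:
```python
from mv import *
delta(lidtarget(.0,0,0)); lidnow()
for n in ("scene","side","wrist"): grab(n,n+"18")
crop("scene18",200,200,330,350,4,"c_s18"); crop("wrist18",100,20,460,420,2,"c_w18"); crop("side18",170,200,320,360,4,"c_d18")
```

```text
t 17.675 pos [0.4437 0.1894 0.2754] toolx [0.014 1.    0.003] toolz [ 0.5   -0.004 -0.866] F [ 0.3  0.1 -0.6] M [0.02 0.24 0.  ] w 0.0724
rotvec [-0.0005 -0.0035 -0.0001] shift cm [-0.06 -0.08 16.03]
lid in seat frame mm [  0.8   0.2 160.3]
```

```bash
cat > chk.py <<'E'
from mv import *
import sys
from scipy.optimize import least_squares
tag=sys.argv[1] if len(sys.argv)>1 else "18"
t=np.linspace(0,2*np.pi,73)[:-1]
def prof(cam,im,P0,P1,half=14):
    # for each pair (edge pt, outward pt) search strongest gradient along the outward image normal
    out=[]
    g=cv2.GaussianBlur(cv2.cvtColor(im,cv2.COLOR_BGR2GRAY),(3,3),0).astype(np.float32)
    a=proj(cam,P0); b=proj(cam,P1)
    for p,q in zip(a,b):
        n=(q-p)/np.linalg.norm(q-p); s=np.arange(-half,half+.01,.5)
        xy=p+np.outer(s,n)
        if (xy<2).any() or (xy[:,0]>557).any() or (xy[:,1]>417).any(): out.append((np.nan,0)); continue
        v=cv2.remap(g,xy[:,0].astype(np.float32).reshape(1,-1),xy[:,1].astype(np.float32).reshape(1,-1),cv2.INTER_LINEAR)[0]
        d=v[4:]-v[:-4]; k=np.argmax(np.abs(d)); out.append((s[k+2],d[k]))
    return np.array(out)
S=seatT(); A=S[:3,:3]
def W(p): return S[:3,3]+np.asarray(p)@A.T
for n in ("wrist","scene","side"):
    im=cv2.imread(f"pics/{n}{tag}.png"); cam=load(n+tag)
    for zz in (.020,0.0):
        P0=W(np.c_[.086*np.cos(t),.086*np.sin(t),0*t+zz]); P1=W(np.c_[.096*np.cos(t),.096*np.sin(t),0*t+zz])
        r=prof(cam,im,P0,P1)
        print(n,zz," ".join(f"{int(np.degrees(a))}:{x:.0f}({d:.0f})" for a,(x,d) in zip(t[::3],r[::3])))
    print(n,"bar ends/valve proj",proj(cam,W([[0,.048,.052],[0,-.048,.052],[0,.067,.036],[0,0,.052]])).round(1).tolist())
    # dark blob in predicted bar neighbourhood
    c=proj(cam,W([[0,0,.05]]))[0].astype(int); x0,y0=c-80; 
    g=cv2.cvtColor(im,cv2.COLOR_BGR2GRAY); roi=(g<75).astype(np.uint8); roi[:, :max(0,x0)]=0
    nlab,lab,st,ce=cv2.connectedComponentsWithStats(roi)
    l=lab[c[1],c[0]]; print("  label at centre",l, st[l].tolist() if l else None, ce[l].round(1).tolist() if l else None)
    if l:
        ys,xs=np.where(lab==l); print("  minAreaRect",cv2.minAreaRect(np.c_[xs,ys].astype(np.float32)))
E
python3 chk.py 18
```

```text
wrist 0.02 0:-3(-53) 14:-0(52) 29:10(-29) 45:-0(49) 59:8(-58) 75:12(105) 90:10(101) 105:7(-33) 119:0(59) 135:0(61) 150:-2(-37) 165:4(68) 180:1(81) 195:3(91) 210:-1(58) 225:1(-50) 239:7(47) 255:-4(87) 270:10(-63) 285:12(38) 300:-4(44) 315:10(-103) 330:0(-117) 345:0(-59)
wrist 0.0 0:2(-48) 14:5(42) 29:7(34) 45:2(48) 59:9(-58) 75:13(97) 90:10(101) 105:7(-43) 119:2(60) 135:2(63) 150:12(-26) 165:12(51) 180:6(83) 195:10(103) 210:13(59) 225:8(-51) 239:-2(19) 255:4(82) 270:4(34) 285:11(-40) 300:4(41) 315:8(59) 330:12(100) 345:4(-56)
wrist bar ends/valve proj [[280.3, 146.2], [280.4, 251.3], [280.3, 122.8], [280.4, 201.1]]
  label at centre 24 [271, 145, 19, 104, 1942] [280.0, 196.3]
  minAreaRect ((279.9999694824219, 196.49996948242188), (17.999996185302734, 102.99998474121094), 0.0)
scene 0.02 0:12(-68) 14:5(38) 29:11(-103) 45:13(-85) 59:2(-24) 75:8(-29) 90:-4(104) 105:0(-38) 119:0(-46) 135:-1(-57) 150:4(161) 165:-2(62) 180:-4(59) 195:-4(-22) 210:-3(-39) 225:-3(60) 239:-0(-100) 255:-2(124) 270:-2(75) 285:12(-77) 300:-2(-48) 315:-2(-75) 330:0(-101) 345:2(-75)
scene 0.0 0:2(57) 14:4(53) 29:8(
[... 590 characters left out ...]
 119:-0(-26) 135:12(32) 150:12(48) 165:6(61) 180:4(49) 195:-0(47) 210:-2(-56) 225:4(62) 239:12(-59) 255:1(-70) 270:0(-68) 285:2(-43) 300:2(-55) 315:10(43) 330:8(76) 345:7(88)
side 0.0 0:10(86) 14:13(-45) 29:12(-64) 45:6(55) 59:8(52) 75:2(46) 90:-12(59) 105:12(46) 119:12(47) 135:12(36) 150:13(34) 165:8(57) 180:5(63) 195:8(34) 210:2(-29) 225:3(-54) 239:4(59) 255:8(-67) 270:6(-66) 285:8(-54) 300:4(-43) 315:12(-79) 330:8(-81) 345:10(86)
side bar ends/valve proj [[236.4, 301.8], [265.1, 267.6], [226.6, 313.1], [251.4, 284.0]]
  label at centre 65 [229, 267, 38, 41, 449] [247.5, 287.3]
  minAreaRect ((248.0294189453125, 286.8823547363281), (9.65340518951416, 49.46014404296875), 40.601295471191406)
```

Run:
```python
from h import *
def match(a,b,x,y,r=9,s=8):
    A=cv2.imread(f"pics/{a}.png");B=cv2.imread(f"pics/{b}.png")
    t=A[y-r:y+r+1,x-r:x+r+1]; w=B[y-r-s:y+r+s+1,x-r-s:x+r+s+1]
    m=cv2.matchTemplate(w,t,cv2.TM_CCOEFF_NORMED); _,v,_,l=cv2.minMaxLoc(m); return round(v,3),(l[0]-s,l[1]-s)
for b in("17","18"):
    print(b,"valve scene",match("scene16","scene"+b,264,303),"lid edge scene",match("scene16","scene"+b,290,313),"valve side",match("side16","side"+b,227,310),"lid edge side",match("side16","side"+b,215,265))
for nm,(x,y) in {"pepper":(172,245),"pepper_base":(180,290),"spice":(231,190),"mug":(366,190),"peeler":(375,338),"peeler_head":(322,326),"rest_foot":(225,331),"hook":(303,320),"pot":(270,238)}.items():
    print(nm,match("scene1","scene18",x,y))
for nm,(x,y) in {"pepper":(167,235),"mug":(405,215),"peeler":(345,378),"peeler_head":(300,350),"spice":(271,172)}.items(): print("side",nm,match("side1","side18",x,y))
```

```text
17 valve scene (0.988, (0, 0)) lid edge scene (0.964, (0, 0)) valve side (0.995, (0, 0)) lid edge side (0.981, (0, 0))
18 valve scene (0.988, (0, 0)) lid edge scene (0.997, (0, 0)) valve side (0.995, (0, 0)) lid edge side (0.981, (0, 0))
pepper (0.974, (-1, 0))
pepper_base (0.959, (0, 0))
spice (0.954, (0, 0))
mug (0.247, (-6, -4))
peeler (1.0, (0, 0))
peeler_head (1.0, (0, 0))
rest_foot (0.855, (0, 0))
hook (0.937, (0, 0))
pot (0.883, (0, 0))
side pepper (0.937, (-1, -1))
side mug (0.969, (0, 0))
side peeler (0.998, (0, 0))
side peeler_head (0.995, (0, 0))
side spice (0.945, (0, 0))
```

Run:
```python
from h import *
def match(a,b,x,y,r=9,s=8):
    A=cv2.imread(f"pics/{a}.png");B=cv2.imread(f"pics/{b}.png")
    t=A[y-r:y+r+1,x-r:x+r+1]; w=B[y-r-s:y+r+s+1,x-r-s:x+r+s+1]
    m=cv2.matchTemplate(w,t,cv2.TM_CCOEFF_NORMED); _,v,_,l=cv2.minMaxLoc(m); return round(v,3),(l[0]-s,l[1]-s)
for b in("6","8","11","12","13","15","16","18"):
    print(b,[match("scene1","scene"+b,x,y) for x,y in((172,245),(176,270),(180,290),(171,262))])
for b in("5","8","13","15","16","18"):
    print(b,[match("side1","side"+b,x,y) for x,y in((167,230),(172,250),(176,270))])
# red-brown silhouette columns of pepper
for b in("1","11","13","15","18"):
    im=cv2.imread(f"pics/scene{b}.png").astype(int)
    m=((im[:,:,2]-im[:,:,0])>45)
    for y in(262,275,290):
        xs=np.where(m[y,150:205])[0]+150; print(b,y,xs.min() if len(xs) else None,xs.max() if len(xs) else None,end=' | ')
    print()
```

```text
6 [(0.978, (-1, 0)), (0.891, (0, 0)), (0.961, (0, 0)), (0.96, (-1, 0))]
8 [(0.974, (-1, 0)), (0.882, (0, 0)), (0.96, (0, 0)), (0.964, (-1, 0))]
11 [(0.974, (-1, 0)), (0.881, (0, 0)), (0.959, (0, 0)), (0.964, (-1, 0))]
12 [(0.974, (-1, 0)), (0.881, (0, 0)), (0.96, (0, 0)), (0.964, (-1, 0))]
13 [(0.974, (-1, 0)), (0.881, (0, 0)), (0.96, (0, 0)), (0.964, (-1, 0))]
15 [(0.974, (-1, 0)), (0.882, (0, 0)), (0.96, (0, 0)), (0.964, (-1, 0))]
16 [(0.974, (-1, 0)), (0.881, (0, 0)), (0.959, (0, 0)), (0.964, (-1, 0))]
18 [(0.974, (-1, 0)), (0.882, (0, 0)), (0.959, (0, 0)), (0.964, (-1, 0))]
5 [(0.931, (-1, -1)), (0.938, (0, 0)), (0.915, (0, 0))]
8 [(0.931, (-1, -1)), (0.925, (0, 0)), (0.905, (0, 0))]
13 [(0.933, (-1, -1)), (0.923, (0, 0)), (0.911, (0, 0))]
15 [(0.929, (-1, -1)), (0.927, (0, 0)), (0.906, (0, 0))]
16 [(0.933, (-1, -1)), (0.925, (0, 0)), (0.91, (0, 0))]
18 [(0.934, (-1, -1)), (0.928, (0, 0)), (0.906, (0, 0))]
1 262 162 204 | 1 275 167 187 | 1 290 167 192 | 
11 262 161 204 | 11 275 166 185 | 11 290 167 192 | 
13 262 161 204 | 13 275 166 185 | 13 290 167 192 | 
15 262 161 204 | 15 275 166 185 | 15 290 167 192 | 
18 262 161 204 | 18 275 166 185 | 18 290 167 192 |
```

Run:
```python
from mv import *
S=seatT(); A=S[:3,:3]
cam=load("wrist18"); im=cv2.imread("pics/wrist18.png"); g=cv2.cvtColor(im,cv2.COLOR_BGR2GRAY)
hk=[S[:3,3]+A@np.array([-.08,v,.020]) for v in(.04,-.04)]
pr=proj(cam,np.array(hk)); print("hook tips predicted",pr.round(1).tolist())
n,lab,st,ce=cv2.connectedComponentsWithStats((g<95).astype(np.uint8))
for p in pr:
    d=np.linalg.norm(ce-p,axis=1)
    for l in np.argsort(d)[:4]: 
        if st[l][4]>8: print("  blob",ce[l].round(1),st[l].tolist(),d[l].round(1))
print("lid edge near hooks:",proj(cam,np.array([S[:3,3]+A@np.array([-.086*np.cos(a),.086*np.sin(a),.02]) for a in(np.radians(27),0,-np.radians(27))])).round(1).tolist())
for p in pr:
    y=int(round(p[1])); x=int(round(p[0])); print(y,x-14,g[y,x-14:x+22].tolist())
```

```text
hook tips predicted [[196.2, 152.2], [201.8, 231.7]]
  blob [193.9 148.7] [189, 140, 12, 16, 119] 4.2
  blob [195.  212.6] [194, 210, 4, 7, 12] 60.4
  blob [262.9 170.6] [0, 0, 560, 420, 148226] 69.2
  blob [200.  229.3] [195, 225, 11, 10, 78] 77.2
  blob [200.  229.3] [195, 225, 11, 10, 78] 3.0
  blob [195.  212.6] [194, 210, 4, 7, 12] 20.3
  blob [193.9 148.7] [189, 140, 12, 16, 119] 83.4
  blob [279.9 195.7] [270, 145, 21, 104, 2088] 85.9
lid edge near hooks: [[199.8, 153.2], [193.0, 193.3], [205.1, 230.8]]
152 182 [229, 229, 229, 229, 229, 233, 227, 155, 81, 76, 80, 81, 81, 81, 81, 78, 77, 79, 94, 106, 127, 158, 170, 168, 167, 167, 169, 174, 173, 169, 169, 171, 172, 172, 170, 169]
232 188 [227, 227, 227, 228, 228, 231, 222, 167, 99, 65, 67, 71, 72, 71, 65, 61, 97, 195, 234, 191, 141, 137, 131, 147, 162, 164, 168, 170, 167, 165, 165, 167, 167, 166, 167, 167]
```

Emit:
carry_out(
  plan=[0,0,0,0,0,-3,0.7,0,0,0,0,0,0,0.7,0,0,0,0,0,0,0.7,0,0,0,0,0,0,0.7,0,0,0,0,0,0,0.7],
)

```text
clock: 18.45
position: [0.4288, 0.1884, 0.2949]
ee_rot: [0.181, 0.689, 0.679, 0.177]
contact_force: [0.2, -0.3, 0.1]
width: 0.0724
```

Run:
```python
from mv import *
for n in ("scene","side"): grab(n,n+"19")
def match(a,b,x,y,r=9,s=8):
    A_=cv2.imread(f"pics/{a}.png");B=cv2.imread(f"pics/{b}.png")
    t=A_[y-r:y+r+1,x-r:x+r+1]; w=B[y-r-s:y+r+s+1,x-r-s:x+r+s+1]
    m=cv2.matchTemplate(w,t,cv2.TM_CCOEFF_NORMED); _,v,_,l=cv2.minMaxLoc(m); return round(v,3),(l[0]-s,l[1]-s)
print(match("scene16","scene19",264,303),match("scene16","scene19",290,313),match("side16","side19",227,310),match("side16","side19",215,265),match("side1","side19",405,215))
s=telemetry.get_state(); print(s["clock"],s["contact_force"].round(1),np.abs(s["qd"]).max().round(3))
print(manip.sign_off())
```

```text
(0.988, (0, 0)) (0.997, (0, 0)) (0.995, (0, 0)) (0.98, (0, 0)) (0.969, (0, 0))
18.55 [ 0.3 -0.2  0.6] 0.006
the job is handed in; nothing more can be done
None
```

The lid is off the pot and parked on the wire rest, handle side up, and I handed the job in at 18.6 s.

**What I did:** I gripped the lid by its bar and turned it about 59° anticlockwise. A wrist picture then showed the bar and the pot's grips in line to within about 1°. I lifted it straight off, tilted it 30°, lowered it onto the rails until they pushed back, and slid it down against the hooks. Then I let go and backed the hand off.

**Last checks:**
- **Placement:** After release, the wrist camera put both hook tips just outside the lid's lower edge. The lid sits about 1–2 mm from touching the hooks by that reading.
- **Steadiness:** The valve and lid edge show 0 px of movement in both fixed cameras, from just before release to hand-in.
- **Robot clear:** The contact force was near zero and the hand was about 18 cm from the lid.
- **Other things:** The spice jar and peeler had not moved in either fixed camera. At the end the arm hid the mug from the scene camera, but the side camera showed it unmoved.

**What disagreed:**
- **Rest position:** My first fit for the rest was about 3 mm off, and contact with the rails and a hook corrected it. The hook contact matched the fit from the scene and side cameras instead.
- **Pepper mill:** Parts of the mill show about a 1 px shift between the first pictures and 3.3 s. I had not been near it by then, so I take it as settling at the start; it did not shift again.
- **Last placing steps not seen:** I reached the limit on viewing pictures, so from 33 mm above the rails on I checked by force readings and image measurements only.

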